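Register a drawer-front strip against the fence

TASK

Push the long white strip, at two points either side of its round pull, across the table until its rear edge lies flat along the aluminium rail with both brass feeler pins pressed in flush; then slide it along the rail until its left end is fully home against the steel stop, and leave it there, flush to rail and stop. Push gently, because the rail is only soft-mounted and hard pressing bruises the edge; keep the strip down on the table, never touch the freshly lacquered round pull, and leave everything else where it is.

Things in the scene. Friction and masses are not known exactly. Their poses are not given: they have to be found in the camera images.
- strip: The long white drawer-front strip, 300 mm long (its y), 50 mm wide (its x), 25 mm high, about 0.26 kg, loose, lying flat on the table. Origin: centre of its underside; +x points to its rear long edge (x = +25 mm), the one that goes to the rail; the front long edge is at x = -25 mm, the ends at y = +150 mm (left) and y = -150 mm (right).
- pull: The freshly lacquered round pull fixed on the middle of the strip: a disc 80 mm across and 12 mm thick lying on the strip's top (25 to 37 mm above the table), its centre at strip x = -22 mm, y = 0, so it overhangs the front edge by 37 mm. Its origin is the strip's origin. It must not be touched; the strip is clear of it where |y| is over 42 mm.
- strip_left_end (a point): centre of the strip's left (+y) end face, 12.5 mm above its underside; this end goes to the stop
- strip_right_end (a point): centre of the strip's right (-y) end face, 12.5 mm above its underside. Sliding the strip over the table takes about 1 to 3.5 N.
- fence: Fixed base of the fence; carries an aluminium rail 350 mm long, 37 mm high, along its y. Origin: on the table under the middle of the rail face at mid setting. The face looks to -x, to the strip. The rail was hand-set anywhere from x = -20 to +20 mm, parallel to y; this setting is not measured: see or feel it. Soft-mounted: gives 1 mm per 3 N for 4 mm, then rigid; over 15 N bruises the strip.
- stop_plane (a point): Point of the fence base in the plane of the steel stop's flat side, at fence x = 0, y = +150 mm, 20 mm up. The stop, 37 mm high, is on the rail's left end, sticks out 34 mm in front of the rail face and moves with the rail setting in x only; soft-mounted like the rail: a strip fully home has its middle at fence y = 0.
- pin_left (a joint): Left brass feeler pin, 8 mm thick, sticking out of the rail face at fence y = +85 mm, 14 mm above the table. Value: how far it is pressed in, 0 = out by 8 mm, 0.008 = flush with the rail face, that is, the strip touches the rail there (8 mm minus the value is the gap). Light spring, under 0.2 N.
- pin_right (a joint): Right feeler pin, the same, at fence y = -85 mm
- tape: bystander: roll of masking tape lying flat, 96 mm across, 24 mm high, left of the fence; origin at the centre of its underside
- sanding_block: bystander: cork sanding block 55 x 100 x 35 mm, on the robot's side of the strip, to the right; origin at the centre of its underside
- lacquer_can: bystander: closed metal can 100 mm across, 120 mm high; origin at the centre of its underside
- mixing_cup: bystander: white plastic cup 72 mm across, 60 mm high, right of the fence; origin at the centre of its underside
- cone1: bystander: black drying cone 56 mm across, 42 mm high, left of the strip; origin at the centre of its underside
- cone2: bystander: black drying cone like the other, right of the strip; origin at the centre of its underside
- screwdriver: bystander: screwdriver 190 mm long, lying behind the fence; origin at the centre of its underside (middle of its length)
- spray_gun: bystander: metal spray gun with a cup on top, on a round foot 100 mm across, about 280 mm high; origin at the centre of its underside

How it is judged:
By the outcome, as a careful person would: the job done as asked, in the order asked, and still so for the second after the job is handed in, with the robot touching nothing.
It also fails if it takes over 67 s, if anything falls off the work surface, if the arm or the gripper's body presses on something with over 40 N, if the wrist force passes 120 N, or if a joint passes its speed limit or range.

ROBOT

A 7-joint arm with a two-finger parallel gripper is mounted at the origin on the work surface. World frame = base frame: x ahead of the robot, y to its left, z up, the work surface at z = 0. Lengths are in m, angles in rad, forces in N, time in s.
With the tool pointing down it reaches from about 0.425 to 0.875 m from the base axis. Payload 4.7 kg.
Tool frame: the origin (TCP) lies on the centre line of the jaws, within the pads' length; the fingertips stand ctrl.tip_reach ahead of it and the grasp point (between the pads) lies 6 mm ahead of it (ctrl.tip_reach is the distance from the TCP to the fingertips, in m); z points along the fingers, y is the direction in which the jaws open and shut (so a half turn about z gives the same grasp; the last joint's range is limited). The gripper opens to 85 mm and grips with 20 to 120 N. Pads are 22 mm wide; open, the fingers measure 114 mm over their backs; the gripper's body (76 mm by 85 mm) begins 54 mm behind the grasp point. The pads swing forward as they close: fully open they stand 13 mm farther back than shut.
Start: joints at [-1.26, 0.321, -0.07, 1.45, 0.023, 1.371, -0.057], TCP at [0.19, 0.622, 0.256] pointing down, gripper open.
Joint ranges: [-2.86, 2.86], [-0.3, 2.09], [-1.38, 1.24], [0.06, 2.45], [-1.56, 4.7], [0.09, 2.05], [-2.69, 2.69]. Speed limits (rad/s): [2.57, 2.57, 3.14, 3.14, 3.14, 3.14, 3.14].

INTERFACE

Orientations are given as a unit quaternion [w, x, y, z].
In Python, from workcell import ctrl gives the robot as it stands.
- The arm moves only by the shell command python3 -m creep 'ROWS'. ROWS is JSON, a list of rows, each an object with "offset": the shift along the world's x, y, z in m, a list of three; "angular": the turn, a rotation vector about the world's x, y, z in rad, a list of three; "fingers": the closure, from -1 (fully open) to 1 (shut), so that 0 is half open. In form: [{"offset": [tx, ty, tz], "angular": [rx, ry, rz], "fingers": fingers}, ...]. A call has 1 to 12 rows; each row shifts and turns the commanded pose from where the row before left it; what a row does not reach is not made up. A row lasts 1/12 s, in which the tool goes at most 41.7 mm and 7.16 degrees, less where a joint would pass 70% of its speed; a pose out of reach is approached as far as the arm can. A call with a gripper value outside its range is refused whole. The fingers move at their own pace and stop on an object; the grip force is fixed at half the most. Time passes only in rows, so rows that do not move let the fingers close. It gives the time, the measured TCP pose, the force and the opening at its end, in the units of the state.
- ctrl.read_state(): the state, without advancing time (a new reading comes with each control period).
- ctrl.read_camera(name): name is "scene" or "top"; returns (picture, depth): 480x640x3 uint8, blue, green, red; 480x640 float32, m along the optical axis (not along the pixel's ray), 0 where there is no reading.
- ctrl.camera_params(name): a dict with "fov_y" (degrees; the focal length in pixels is half the picture's height over the tangent of half this angle, whatever the lens; pixels are square), "cx", "cy" (the principal point, pixels), "dist" ([k1, k2, p1, p2, k3] as OpenCV has them; the pictures are not rectified), "extrinsics" (4x4, takes a point from camera to world coordinates). Camera axes: x right, y down, z forward; pixel columns grow to the right and rows downward; lengths in m; the calibration is good to about 2 mm. A picture is of the moment at which its call begins. camera_params takes no time and is no camera call.
- ctrl.job_done(): hands the job in, once; it reports no verdict.
The state is a dict: "time": time; "joint_pos": joint angles; "qvel": joint speeds; "joint_torque": joint torques, N m; "tool_pos": TCP position; "orientation": TCP orientation; "ft_force": force on the tool from outside, world axes, zero at the start; "torque": the same for the moment, N m; "finger_gap": finger opening in m.
Only numpy, scipy, OpenCV 4.12 (cv2) and the standard library are available. Lean on these libraries where they do the work, as an engineer would, in place of code of your own. Each camera call takes 0.05 s, during which the arm holds its last target.

## Working session

There is one attempt and no reset: what is moved stays moved. The work goes in short steps, Python scripts to look and compute and a shell command to move; the robot and the scene stay as the last step left them, time stands still between calls to the robot, and variables do not carry over. Pictures are saved under pics/ and viewed, and the job is handed in when it is done.

```bash
ls; mkdir -p pics; python3 - <<'E'
from workcell import ctrl
import cv2,numpy as np
s=ctrl.read_state(); print(s, ctrl.tip_reach)
for n in("scene","top"):
    p,d=ctrl.read_camera(n); cv2.imwrite(f"pics/{n}0.png",p); np.savez(f"pics/{n}0.npz",p=p,d=d)
    print(n,ctrl.camera_params(n))
E
```

```text
pics
{'time': 0.0, 'joint_pos': array([-1.25989852,  0.32180895, -0.07006467,  1.4516634 ,  0.0225771 ,
        1.37079235, -0.05685665]), 'qvel': array([-0.0007123 , -0.00024325, -0.00019502,  0.00072393,  0.0003523 ,
        0.00107953, -0.00014174]), 'joint_torque': array([-2.18458536e-04, -4.93568015e+01, -3.82607952e-01, -3.14333260e+01,
        1.28933857e-02,  1.11622276e-02,  7.94812280e-06]), 'tool_pos': array([0.19000636, 0.62110289, 0.25523823]), 'orientation': array([-9.88462740e-05,  1.47830010e-01,  9.89012335e-01, -9.37639050e-04]), 'ft_force': array([-1.04873813,  0.88780493,  0.01436487]), 'torque': array([-0.00938524, -0.01080597, -0.04078863]), 'finger_gap': 0.08520726648357496} 0.025
scene {'fov_y': 54.66593042513948, 'cx': 316.23976480776395, 'cy': 245.14560598195544, 'dist': array([0.00579001, 0.        , 0.        , 0.        , 0.        ]), 'extrinsics': array([[ 0.62315973,  0.45299815, -0.63754579,  1.33064373],
       [ 0.78202437, -0.34998523,  0.51570168, -0.67210545],
       [ 0.01048029, -0.81994086, -0.5723523 ,  0.71944659],
       [ 0.        ,  0.        ,  0.        ,  1.        ]])}
top {'fov_y': 46.55058945707785, 'cx': 316.2727009363478, 'cy': 241.81280853357845, 'dist': array([-0.14103419,  0.        ,  0.        ,  0.        ,  0.        ]), 'extrinsics': array([[-0.00289719, -0.99662921,  0.08198673,  0.48149651],
       [-0.99975398,  0.00468968,  0.02167905, -0.06479871],
       [-0.02199047, -0.08190376, -0.99639761,  1.32913927],
       [ 0.        ,  0.        ,  0.        ,  1.        ]])}
```

View pics/scene0.png

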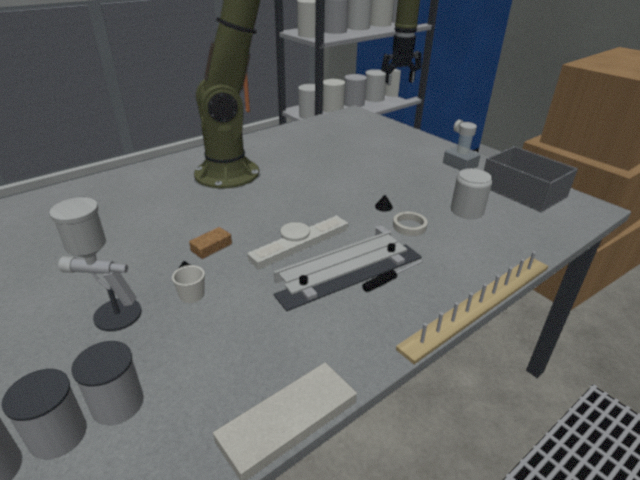

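View pics/top0.png

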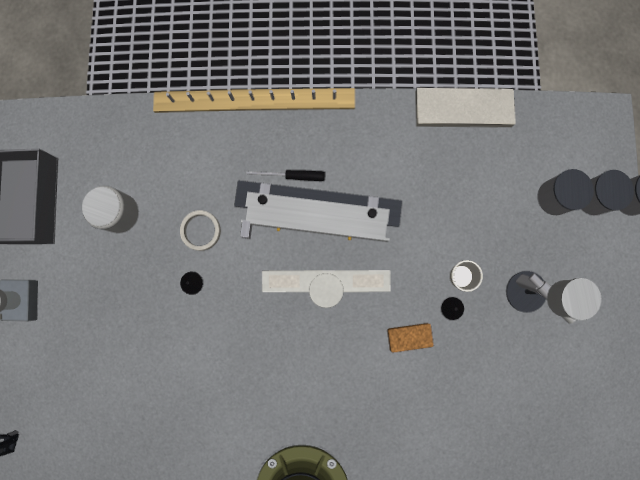

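The top view shows the strip at (262–390, 270–292) with the pull at (326,290). The rail face runs from about (250,222) to (387,240), the stop is at (246,228), and the pins are at (279,229) and (349,237). I'll zoom in next.

```bash
cat > h.py <<'E'
import numpy as np,cv2
from workcell import ctrl
def K(n):
    c=ctrl.camera_params(n); f=240/np.tan(np.radians(c['fov_y']/2))
    return np.array([[f,0,c['cx']],[0,f,c['cy']],[0,0,1]]),np.array(c['dist']),np.array(c['extrinsics'])
def ray(n,uv,z):
    k,d,T=K(n); q=cv2.undistortPoints(np.array(uv,float).reshape(-1,1,2),k,d).reshape(-1,2)
    v=np.c_[q,np.ones(len(q))]@T[:3,:3].T; o=T[:3,3]
    return o+v*((z-o[2])/v[:,2])[:,None]
def proj(n,P):
    k,d,T=K(n); Ti=np.linalg.inv(T)
    return cv2.projectPoints(np.array(P,float).reshape(-1,1,3),cv2.Rodrigues(Ti[:3,:3])[0],Ti[:3,3],k,d)[0].reshape(-1,2)
def world(n,uv,dep):
    k,d,T=K(n); q=cv2.undistortPoints(np.array(uv,float).reshape(-1,1,2),k,d).reshape(-1,2)
    return (np.c_[q,np.ones(len(q))]*np.array(dep)[:,None])@T[:3,:3].T+T[:3,3]
E
python3 - <<'E'
import numpy as np,cv2
from h import *
z=np.load('pics/top0.npz');p=z['p']
c=p[170:320,225:425]; cv2.imwrite('pics/c0.png',cv2.resize(c,None,fx=4,fy=4,interpolation=cv2.INTER_CUBIC))
g=cv2.cvtColor(p,cv2.COLOR_BGR2HSV)
for n,r in(("o",(slice(215,250),slice(240,400))),):
    h=g[r]; m=(h[...,0]>8)&(h[...,0]<32)&(h[...,1]>110); ys,xs=np.nonzero(m); print(list(zip(xs+240,ys+215)))
E
```

```text
[(np.int64(277), np.int64(228)), (np.int64(278), np.int64(228)), (np.int64(279), np.int64(228)), (np.int64(277), np.int64(229)), (np.int64(278), np.int64(229)), (np.int64(279), np.int64(229)), (np.int64(277), np.int64(230)), (np.int64(278), np.int64(230)), (np.int64(279), np.int64(230)), (np.int64(348), np.int64(237)), (np.int64(349), np.int64(237)), (np.int64(350), np.int64(237)), (np.int64(348), np.int64(238)), (np.int64(349), np.int64(238)), (np.int64(350), np.int64(238)), (np.int64(348), np.int64(239)), (np.int64(349), np.int64(239)), (np.int64(350), np.int64(239))]
```

View pics/c0.png

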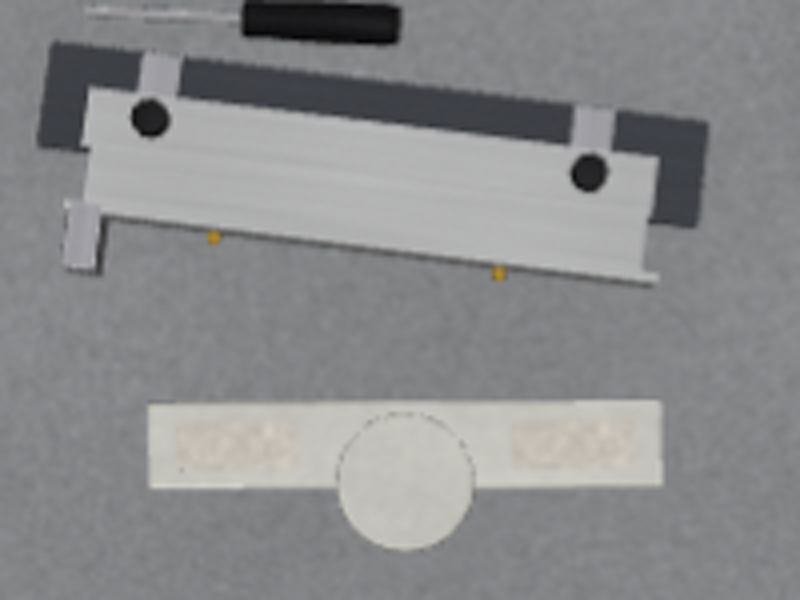

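```bash
python3 - <<'E'
import numpy as np,cv2
from h import *
z=np.load('pics/top0.npz');p=z['p'];d=z['d']
f=lambda L:[(225+(x-1.5)/4,170+(y-1.5)/4) for x,y in L]
S=ray('top',f([(149,405),(661,401),(663,485),(149,488)]),.025)
print('strip',S.round(4), [np.linalg.norm(S[i]-S[(i+1)%4]).round(4) for i in range(4)])
print('strip ctr',S.mean(0), 'ang',np.degrees(np.arctan2(*(S[1]-S[0])[:2]))) 
print('pull',ray('top',f([(405,481)]),.037))
R=ray('top',f([(105,216),(645,281)]),.037);print('rail',R)
print('railbottom',ray('top',f([(105,219),(645,284)]),.0))
v=R[0]-R[1]; print('len',np.linalg.norm(v),'yaw of y axis deg',np.degrees(np.arctan2(-v[0],v[1])))
print('stop corners',ray('top',f([(66,200),(101,205),(64,268),(97,271)]),.037))
print('stop bottomR',ray('top',f([(101,272)]),.0))
print('pins',ray('top',[(278,229),(349,238)],.014))
print('base',ray('top',f([(38,147),(53,42),(708,122),(698,226)]),.012))
g=cv2.cvtColor(p,cv2.COLOR_BGR2GRAY)
for u in(265,290,320,350,380): print(u,g[215:250,u])
# depth derived
for uv in[(300,225),(300,281),(245,228),(326,290),(240,190),(460,330),(250,290)]:
    print(uv,world('top',[uv],[d[uv[1],uv[0]]]).round(3))
for n,uv,h in[('sand',[(389,330),(433,324),(434,348),(390,352)],.035),('cup',[(467,276)],.06),('cone2',[(452,308)],.02),('cone1',[(192,283)],.02),('tape',[(200,230)],.024)]: print(n,ray('top',uv,h).round(3))
E
```

```text
strip [[ 0.521   0.0914  0.025 ]
 [ 0.5222 -0.2082  0.025 ]
 [ 0.4733 -0.2088  0.025 ]
 [ 0.4725  0.0912  0.025 ]] [np.float64(0.2996), np.float64(0.049), np.float64(0.3), np.float64(0.0486)]
strip ctr [ 0.49724594 -0.05861796  0.025     ] ang 179.77159055051428
pull [[ 0.4763356  -0.05854484  0.037     ]]
rail [[ 0.6312695   0.1163581   0.037     ]
 [ 0.59157462 -0.19847018  0.037     ]]
railbottom [[ 0.63374037  0.12153127  0.        ]
 [ 0.59292773 -0.20227404  0.        ]]
len 0.3173208607724562 yaw of y axis deg -7.1861737959958845
stop corners [[0.64086422 0.13946359 0.037     ]
 [0.63776933 0.11876824 0.037     ]
 [0.60082694 0.14027693 0.037     ]
 [0.5989648  0.1208237  0.037     ]]
stop bottomR [[0.60171266 0.12371408 0.        ]]
pins [[ 0.62067771  0.05466515  0.014     ]
 [ 0.59839407 -0.11363236  0.014     ]]
base [[ 0.67608064  0.16067624  0.012     ]
 [ 0.73990806  0.15237818  0.012     ]
 [ 0.68870621 -0.24010283  0.012     ]
 [ 0.62632783 -0.23304264  0.012     ]]
265 [176 175 175 175 172 171 176 177 177 177 122  92 121 129 129 131 131 130
 133 137 137 136 134 133 1
[... 388 characters left out ...]
80 179 180 181 181 181 180
 181 181 162 120 120 131 125 129 130 129 128 131 131 131 132 131 130]
380 [176 176 176 175 173 171 173 177 177 174 174 172 174 175 176 176 175 175
 173 172 175 178 177 177 149  97 116 133 134 134 133 132 131 130 131]
(300, 225) [[0.627 0.001 0.038]]
(300, 281) [[0.497 0.002 0.026]]
(245, 228) [[0.621 0.13  0.038]]
(326, 290) [[ 0.476 -0.059  0.036]]
(240, 190) [[0.717 0.148 0.007]]
(460, 330) [[ 0.379 -0.377  0.001]]
(250, 290) [[ 0.476  0.123 -0.005]]
sand [[ 0.383 -0.204  0.035]
 [ 0.396 -0.306  0.035]
 [ 0.341 -0.308  0.035]
 [ 0.333 -0.206  0.035]]
cup [[ 0.506 -0.381  0.06 ]]
cone2 [[ 0.432 -0.354  0.02 ]]
cone1 [[0.493 0.259 0.02 ]]
tape [[0.618 0.24  0.024]]
```

The measurements agree with the given sizes: strip 300 × 49 mm, pins 170 mm apart. In world coordinates:

| Thing | Measurement |
|---|---|
| Strip centre | (0.497, −0.059), yaw about 0° |
| Rail face middle | about (0.613, −0.030), yaw about −7.3° |
| Strip to go, in the fence frame | 86 mm to the rail, then about 43 mm to the stop |

With the fingers open, I'd have only about 2.5 mm clearance to the pull. So I'll push with shut fingers, alternating about ±70 mm either side of it.

```bash
python3 -m creep '[{"offset":[0.0142,-0.0334,0],"angular":[0,0,0.0094],"fingers":1},{"offset":[0.0142,-0.0334,0],"angular":[0,0,0.0094],"fingers":1},{"offset":[0.0142,-0.0334,0],"angular":[0,0,0.0094],"fingers":1},{"offset":[0.0142,-0.0334,0],"angular":[0,0,0.0094],"fingers":1},{"offset":[0.0142,-0.0334,0],"angular":[0,0,0.0094],"fingers":1},{"offset":[0.0142,-0.0334,0],"angular":[0,0,0.0094],"fingers":1},{"offset":[0.0142,-0.0334,0],"angular":[0,0,0.0094],"fingers":1},{"offset":[0.0142,-0.0334,0],"angular":[0,0,0.0094],"fingers":1},{"offset":[0.0142,-0.0334,0],"angular":[0,0,0.0094],"fingers":1},{"offset":[0.0142,-0.0334,0],"angular":[0,0,0.0094],"fingers":1},{"offset":[0.0142,-0.0334,0],"angular":[0,0,0.0094],"fingers":1},{"offset":[0.0142,-0.0334,0],"angular":[0,0,0.0094],"fingers":1}]'
python3 -m creep '[{"offset":[0.0142,-0.0334,0],"angular":[0,0,0.0094],"fingers":1},{"offset":[0.0142,-0.0334,0],"angular":[0,0,0.0094],"fingers":1},{"offset":[0.0142,-0.0334,0],"angular":[0,0,0.0094],"fingers":1},{"offset":[0.0142,-0.0334,0],"angular":[0,0,0.0094],"fingers":1},{"offset":[0.0142,-0.0334,0],"angular":[0,0,0.0094],"fingers":1},{"offset":[0.0142,-0.0334,0],"angular":[0,0,0.0094],"fingers":1},{"offset":[0,0,0],"angular":[0,0,0],"fingers":1},{"offset":[0,0,0],"angular":[0,0,0],"fingers":1}]'
```

```text
time: 1.1
tool_pos: [0.3607, 0.2189, 0.2561]
orientation: [-0.0, 0.092, 0.996, 0.0]
ft_force: [0.6, 0.0, -0.3]
finger_gap: -0.0002
time: 1.77
tool_pos: [0.4459, 0.0184, 0.2562]
orientation: [-0.0, 0.066, 0.998, 0.0]
ft_force: [0.0, 1.6, -0.5]
finger_gap: 0.0
```

```bash
python3 -m creep '[{"offset":[0,0,-0.038],"angular":[0,0,0],"fingers":1},{"offset":[0,0,-0.038],"angular":[0,0,0],"fingers":1},{"offset":[0,0,-0.038],"angular":[0,0,0],"fingers":1},{"offset":[0,0,-0.038],"angular":[0,0,0],"fingers":1},{"offset":[0,0,0],"angular":[0,0,0],"fingers":1},{"offset":[0,0,0],"angular":[0,0,0],"fingers":1}]'
python3 - <<'E'
from h import *
s=ctrl.read_state();print(s['tool_pos'])
p,d=ctrl.read_camera('scene');np.savez('pics/s1.npz',p=p,d=d)
t=s['tool_pos']
uv=proj('scene',[t,t-[0,0,.025]]);print(uv, 'tip depth expected')
u,v=uv[1].astype(int); c=p[v-90:v+60,u-100:u+100]
cv2.imwrite('pics/s1.png',cv2.resize(c,None,fx=4,fy=4,interpolation=cv2.INTER_CUBIC));print(u-100,v-90)
E
```

```text
time: 2.27
tool_pos: [0.4438, 0.0212, 0.1031]
orientation: [-0.002, 0.063, 0.998, -0.001]
ft_force: [-0.6, 0.3, -0.4]
finger_gap: -0.0001
[0.44380478 0.02119345 0.10308711]
[[310.07882589 194.54767294]
 [310.05297079 202.48860055]] tip depth expected
210 112
```

View pics/s1.png

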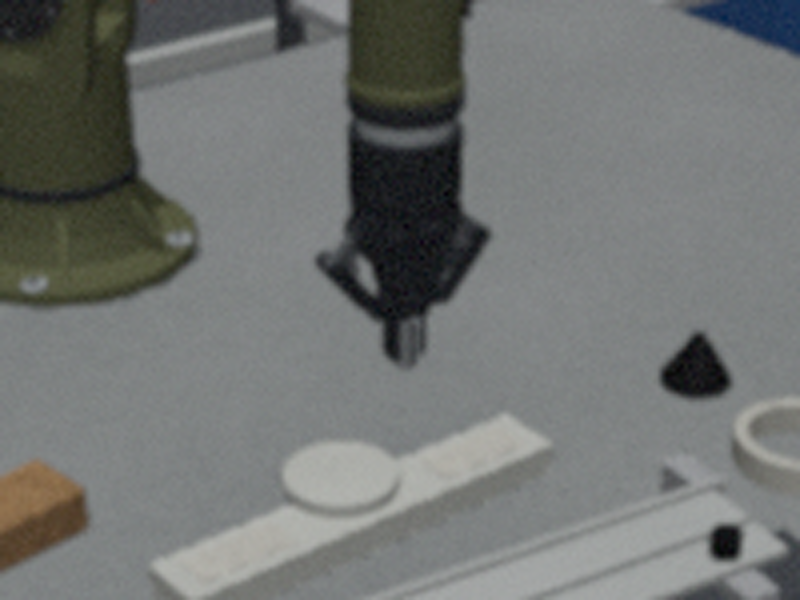

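The shut tip appears at about (311,204), against (310,202.5) predicted from tip_reach, so the calibration and the tip reach both hold. I'll lower and make the first left-side push.

```bash
python3 -m creep '[{"offset":[0,0,-0.035],"angular":[0,0,0],"fingers":1},{"offset":[0,0,-0.034],"angular":[0,0,0],"fingers":1},{"offset":[0,0,0],"angular":[0,0,0],"fingers":1},{"offset":[0.005,0,0],"angular":[0,0,0],"fingers":1},{"offset":[0.004,0,0],"angular":[0,0,0],"fingers":1}]'
python3 -m creep '[{"offset":[0.004,-0.0005,0],"angular":[0,0,0],"fingers":1},{"offset":[0.004,-0.0005,0],"angular":[0,0,0],"fingers":1},{"offset":[0.004,-0.0005,0],"angular":[0,0,0],"fingers":1},{"offset":[0.004,-0.0005,0],"angular":[0,0,0],"fingers":1},{"offset":[0.004,-0.0005,0],"angular":[0,0,0],"fingers":1},{"offset":[0.004,-0.0005,0],"angular":[0,0,0],"fingers":1},{"offset":[0.004,-0.0005,0],"angular":[0,0,0],"fingers":1}]'
python3 - <<'E'
from h import *
p,d=ctrl.read_camera('top');cv2.imwrite('pics/t1.png',cv2.resize(p[170:320,225:425],None,fx=4,fy=4,interpolation=cv2.INTER_CUBIC))
E
```

```text
time: 2.73
tool_pos: [0.4574, 0.0211, 0.0381]
orientation: [0.002, 0.063, 0.998, 0.001]
ft_force: [0.4, -0.1, -0.4]
finger_gap: 0.0
time: 3.32
tool_pos: [0.4831, 0.0168, 0.0354]
orientation: [-0.0, 0.064, 0.998, 0.0]
ft_force: [-1.6, 1.3, 0.8]
finger_gap: -0.0002
```

View pics/t1.png

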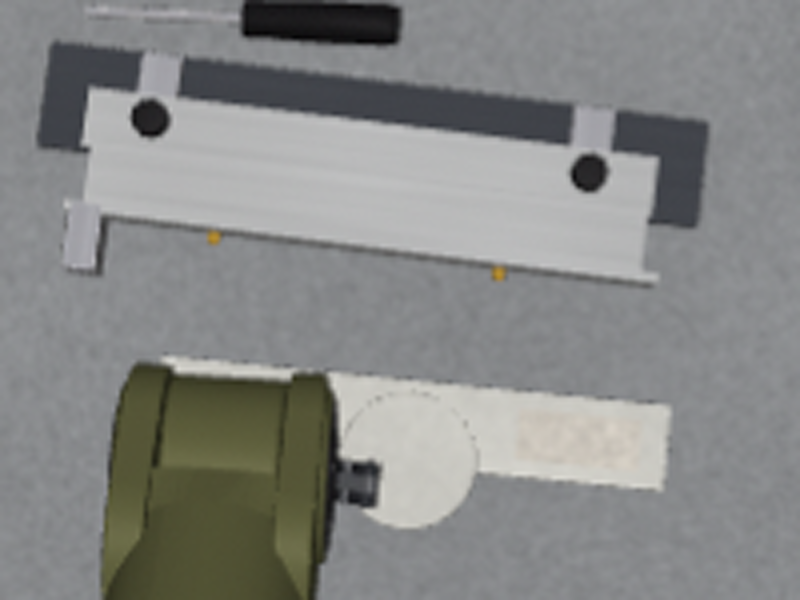

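```bash
python3 -m creep '[{"offset":[0.004,-0.0005,0],"angular":[0,0,0],"fingers":1},{"offset":[0.004,-0.0005,0],"angular":[0,0,0],"fingers":1},{"offset":[0.004,-0.0005,0],"angular":[0,0,0],"fingers":1},{"offset":[-0.015,0,0],"angular":[0,0,0],"fingers":1},{"offset":[-0.01,0,0.01],"angular":[0,0,0],"fingers":1},{"offset":[-0.01,0,0.04],"angular":[0,0,0],"fingers":1},{"offset":[0,-0.038,0.01],"angular":[0,0,0],"fingers":1},{"offset":[0,-0.038,0],"angular":[0,0,0],"fingers":1},{"offset":[0,-0.038,0],"angular":[0,0,0],"fingers":1},{"offset":[0,-0.036,0],"angular":[0,0,0],"fingers":1},{"offset":[0,0,0],"angular":[0,0,0],"fingers":1}]'
python3 - <<'E'
from h import *
p,d=ctrl.read_camera('top');cv2.imwrite('pics/t2.png',cv2.resize(p[170:320,225:425],None,fx=4,fy=4,interpolation=cv2.INTER_CUBIC))
print(ctrl.read_state()['tool_pos'])
E
```

```text
time: 4.28
tool_pos: [0.4597, -0.1428, 0.0965]
orientation: [0.002, 0.069, 0.998, -0.002]
ft_force: [-0.1, 0.2, 1.2]
finger_gap: -0.0002
[ 0.45983976 -0.13916737  0.0959981 ]
```

View pics/t2.png

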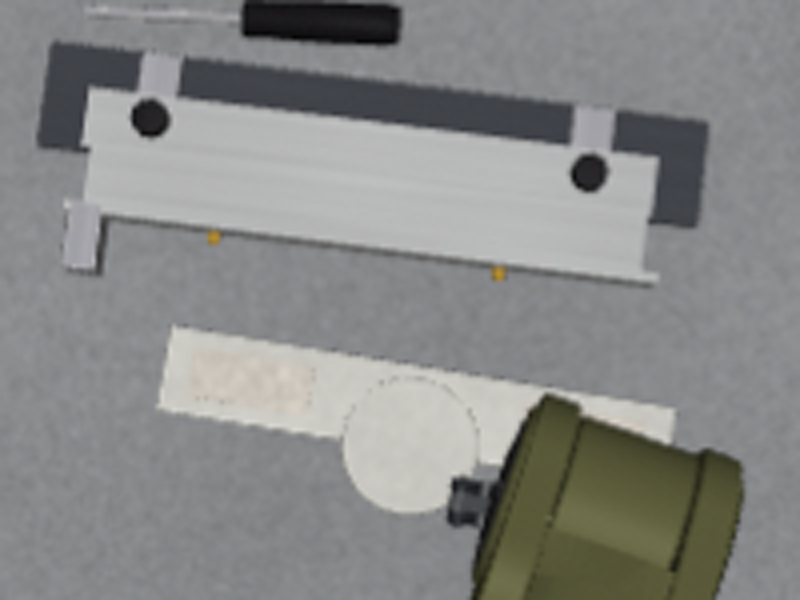

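```bash
cat >> h.py <<'E'
F0=np.array([.613,-.030]);FA=np.radians(-7.3)
def rot(a): return np.array([[np.cos(a),-np.sin(a)],[np.sin(a),np.cos(a)]])
def pose(L,R):
    W=ray('top',[(225+(x-1.5)/4,170+(y-1.5)/4) for x,y in(L,R)],.025)[:,:2]
    v=W[0]-W[1]; a=np.arctan2(-v[0],v[1]); c=W.mean(0)-rot(a)@[.025,0]
    print('len',np.linalg.norm(v).round(4),'yaw',np.degrees(a).round(2),'ctr',c.round(4),'fence',(rot(FA).T@(c-F0)).round(4))
    for y in(.075,-.075):
        print('finger ctr at front, y',y,(c+rot(a)@[-.025-.011,y]).round(4))
    for s in (.15,-.15): print('rear end fence',(rot(FA).T@(c+rot(a)@[.025,s]-F0)).round(4))
    return c,a
E
python3 - <<'E'
from h import *
pose((173,326),(675,410))
E
```

```text
len 0.298 yaw -9.75 ctr [ 0.5175 -0.0652] fence [-0.0902 -0.0471]
finger ctr at front, y 0.075 [0.4947 0.0148]
finger ctr at front, y -0.075 [ 0.4693 -0.1331]
rear end fence [-0.0588  0.1017]
rear end fence [-0.0717 -0.198 ]
```

```bash
python3 -m creep '[{"offset":[-0.003,0,-0.03],"angular":[0,0,0],"fingers":1},{"offset":[0,0,-0.031],"angular":[0,0,0],"fingers":1},{"offset":[0.004,0,0],"angular":[0,0,0],"fingers":1},{"offset":[0.004,-0.0005,0],"angular":[0,0,0],"fingers":1},{"offset":[0.004,-0.0005,0],"angular":[0,0,0],"fingers":1},{"offset":[0.004,-0.0005,0],"angular":[0,0,0],"fingers":1},{"offset":[0.004,-0.0005,0],"angular":[0,0,0],"fingers":1},{"offset":[0.004,-0.0005,0],"angular":[0,0,0],"fingers":1},{"offset":[0.004,-0.0005,0],"angular":[0,0,0],"fingers":1},{"offset":[0.004,-0.0005,0],"angular":[0,0,0],"fingers":1},{"offset":[0.004,-0.0005,0],"angular":[0,0,0],"fingers":1}]'
python3 -m creep '[{"offset":[-0.015,0,0],"angular":[0,0,0],"fingers":1},{"offset":[-0.01,0,0.01],"angular":[0,0,0],"fingers":1},{"offset":[-0.005,0,0.04],"angular":[0,0,0],"fingers":1},{"offset":[0,0.038,0.01],"angular":[0,0,0],"fingers":1},{"offset":[0,0.038,0],"angular":[0,0,0],"fingers":1},{"offset":[0.005,0.038,0],"angular":[0,0,0],"fingers":1},{"offset":[0.005,0.036,0],"angular":[0,0,0],"fingers":1},{"offset":[0,0,0],"angular":[0,0,0],"fingers":1}]'
python3 - <<'E'
from h import *
p,d=ctrl.read_camera('top');cv2.imwrite('pics/t3.png',cv2.resize(p[170:320,225:425],None,fx=4,fy=4,interpolation=cv2.INTER_CUBIC))
print(ctrl.read_state()['tool_pos'])
E
```

```text
time: 5.25
tool_pos: [0.4931, -0.1387, 0.0346]
orientation: [0.0, 0.064, 0.998, 0.0]
ft_force: [-1.4, 0.1, 0.0]
finger_gap: 0.0
time: 5.92
tool_pos: [0.4742, 0.0196, 0.095]
orientation: [0.001, 0.059, 0.998, 0.002]
ft_force: [0.3, 0.1, -0.1]
finger_gap: 0.0002
[0.47369518 0.01576907 0.0947282 ]
```

View pics/t3.png

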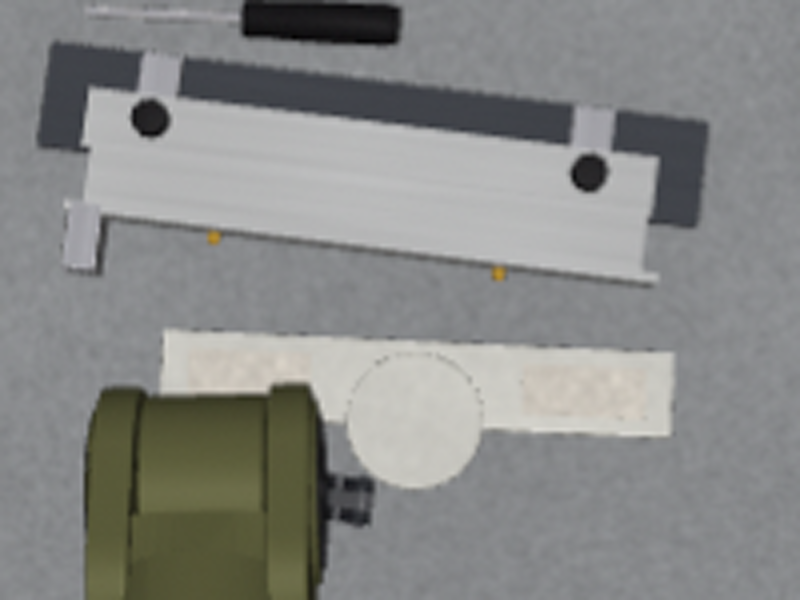

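```bash
python3 - <<'E'
from h import *
pose((163,330),(675,352))
E
```

```text
len 0.3004 yaw -2.71 ctr [ 0.533  -0.0656] fence [-0.0749 -0.0454]
finger ctr at front, y 0.075 [0.5006 0.0111]
finger ctr at front, y -0.075 [ 0.4935 -0.1388]
rear end fence [-0.0619  0.1061]
rear end fence [-0.0379 -0.193 ]
```

```bash
python3 -m creep '[{"offset":[0.008,0,-0.03],"angular":[0,0,0],"fingers":1},{"offset":[0.008,0,-0.031],"angular":[0,0,0],"fingers":1},{"offset":[0.006,0,0],"angular":[0,0,0],"fingers":1},{"offset":[0.004,-0.0005,0],"angular":[0,0,0],"fingers":1},{"offset":[0.004,-0.0005,0],"angular":[0,0,0],"fingers":1},{"offset":[0.004,-0.0005,0],"angular":[0,0,0],"fingers":1},{"offset":[0.004,-0.0005,0],"angular":[0,0,0],"fingers":1},{"offset":[0.004,-0.0005,0],"angular":[0,0,0],"fingers":1},{"offset":[0.004,-0.0005,0],"angular":[0,0,0],"fingers":1},{"offset":[0.004,-0.0005,0],"angular":[0,0,0],"fingers":1},{"offset":[0.004,-0.0005,0],"angular":[0,0,0],"fingers":1},{"offset":[0.004,-0.0005,0],"angular":[0,0,0],"fingers":1}]'
python3 -m creep '[{"offset":[-0.015,0,0],"angular":[0,0,0],"fingers":1},{"offset":[-0.01,0,0.01],"angular":[0,0,0],"fingers":1},{"offset":[-0.01,0,0.04],"angular":[0,0,0],"fingers":1},{"offset":[0,-0.038,0.01],"angular":[0,0,0],"fingers":1},{"offset":[0,-0.038,0],"angular":[0,0,0],"fingers":1},{"offset":[0,-0.038,0],"angular":[0,0,0],"fingers":1},{"offset":[0,-0.036,0],"angular":[0,0,0],"fingers":1},{"offset":[0,0,0],"angular":[0,0,0],"fingers":1}]'
python3 - <<'E'
from h import *
p,d=ctrl.read_camera('top');cv2.imwrite('pics/t4.png',cv2.resize(p[170:320,225:425],None,fx=4,fy=4,interpolation=cv2.INTER_CUBIC))
print(ctrl.read_state()['tool_pos'])
E
```

```text
time: 6.97
tool_pos: [0.5311, 0.007, 0.0335]
orientation: [0.0, 0.064, 0.998, 0.0]
ft_force: [-1.3, 0.2, 1.1]
finger_gap: 0.0002
time: 7.63
tool_pos: [0.4954, -0.1521, 0.0945]
orientation: [0.002, 0.069, 0.998, -0.003]
ft_force: [0.1, -0.9, 1.5]
finger_gap: -0.0
[ 0.49564281 -0.14826455  0.09402557]
```

View pics/t4.png

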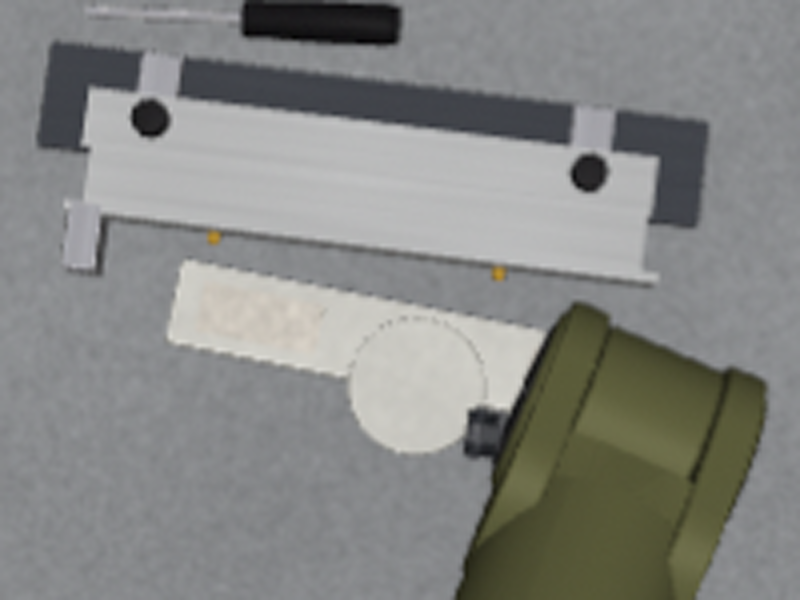

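```bash
python3 - <<'E'
from h import *
pose((187,261),(687,360))
E
```

```text
len 0.299 yaw -11.49 ctr [ 0.5514 -0.0723] fence [-0.0557 -0.0497]
finger ctr at front, y 0.075 [0.5311 0.0084]
finger ctr at front, y -0.075 [ 0.5012 -0.1386]
rear end fence [-0.0198  0.098 ]
rear end fence [-0.0418 -0.2012]
```

```bash
python3 -m creep '[{"offset":[-0.010,0,-0.01],"angular":[0,0,0],"fingers":1},{"offset":[-0.002,0.004,-0.03],"angular":[0,0,0],"fingers":1},{"offset":[0,0.004,-0.020],"angular":[0,0,0],"fingers":1},{"offset":[0.004,0,0],"angular":[0,0,0],"fingers":1},{"offset":[0.004,-0.0005,0],"angular":[0,0,0],"fingers":1},{"offset":[0.004,-0.0005,0],"angular":[0,0,0],"fingers":1},{"offset":[0.004,-0.0005,0],"angular":[0,0,0],"fingers":1},{"offset":[0.004,-0.0005,0],"angular":[0,0,0],"fingers":1},{"offset":[0.004,-0.0005,0],"angular":[0,0,0],"fingers":1},{"offset":[0.004,-0.0005,0],"angular":[0,0,0],"fingers":1},{"offset":[0.004,-0.0005,0],"angular":[0,0,0],"fingers":1},{"offset":[0.004,-0.0005,0],"angular":[0,0,0],"fingers":1}]'
python3 -m creep '[{"offset":[-0.015,0,0],"angular":[0,0,0],"fingers":1},{"offset":[-0.01,0,0.01],"angular":[0,0,0],"fingers":1},{"offset":[-0.005,0,0.04],"angular":[0,0,0],"fingers":1},{"offset":[0,0.038,0.01],"angular":[0,0,0],"fingers":1},{"offset":[0,0.038,0],"angular":[0,0,0],"fingers":1},{"offset":[0.005,0.038,0],"angular":[0,0,0],"fingers":1},{"offset":[0.005,0.036,0],"angular":[0,0,0],"fingers":1},{"offset":[0,0,0],"angular":[0,0,0],"fingers":1}]'
python3 - <<'E'
from h import *
p,d=ctrl.read_camera('top');cv2.imwrite('pics/t5.png',cv2.resize(p[170:320,225:425],None,fx=4,fy=4,interpolation=cv2.INTER_CUBIC))
print(ctrl.read_state()['tool_pos'])
E
```

```text
time: 8.68
tool_pos: [0.5201, -0.1393, 0.0335]
orientation: [0.0, 0.064, 0.998, 0.0]
ft_force: [-1.1, 0.6, 1.1]
finger_gap: -0.0003
time: 9.35
tool_pos: [0.5011, 0.0199, 0.0938]
orientation: [0.001, 0.058, 0.998, 0.002]
ft_force: [1.4, 0.9, -0.1]
finger_gap: -0.0002
[0.50065401 0.0157955  0.09361323]
```

View pics/t5.png

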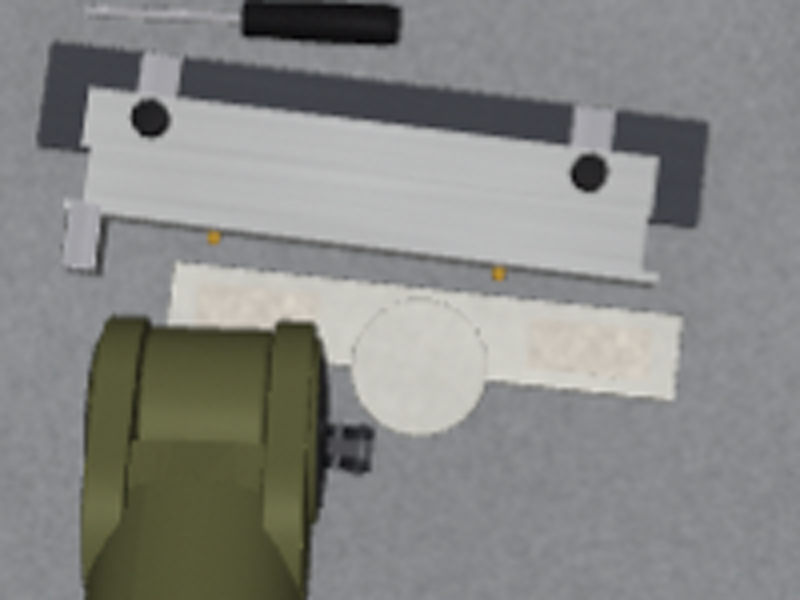

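```bash
python3 - <<'E'
from h import *
pose((177,263),(683,317))
E
```

```text
len 0.2988 yaw -6.38 ctr [ 0.5631 -0.0705] fence [-0.0444 -0.0465]
finger ctr at front, y 0.075 [0.5357 0.008 ]
finger ctr at front, y -0.075 [ 0.519 -0.141]
rear end fence [-0.0218  0.1039]
rear end fence [-0.017  -0.1961]
```

```bash
python3 -m creep '[{"offset":[0.008,0,-0.03],"angular":[0,0,0],"fingers":1},{"offset":[0.010,0,-0.030],"angular":[0,0,0],"fingers":1},{"offset":[0.010,0,0],"angular":[0,0,0],"fingers":1},{"offset":[0.004,-0.0005,0],"angular":[0,0,0],"fingers":1},{"offset":[0.004,-0.0005,0],"angular":[0,0,0],"fingers":1},{"offset":[0.004,-0.0005,0],"angular":[0,0,0],"fingers":1},{"offset":[0.004,-0.0005,0],"angular":[0,0,0],"fingers":1},{"offset":[0.003,-0.0005,0],"angular":[0,0,0],"fingers":1},{"offset":[0,0,0],"angular":[0,0,0],"fingers":1}]'
python3 -m creep '[{"offset":[-0.015,0,0],"angular":[0,0,0],"fingers":1},{"offset":[-0.01,0,0.01],"angular":[0,0,0],"fingers":1},{"offset":[-0.01,0,0.04],"angular":[0,0,0],"fingers":1},{"offset":[-0.005,-0.038,0.01],"angular":[0,0,0],"fingers":1},{"offset":[0,-0.038,0],"angular":[0,0,0],"fingers":1},{"offset":[0,-0.038,0],"angular":[0,0,0],"fingers":1},{"offset":[0,-0.036,0],"angular":[0,0,0],"fingers":1},{"offset":[0,0,0],"angular":[0,0,0],"fingers":1}]'
python3 - <<'E'
from h import *
p,d=ctrl.read_camera('top');cv2.imwrite('pics/t6.png',cv2.resize(p[170:320,225:425],None,fx=4,fy=4,interpolation=cv2.INTER_CUBIC))
print(ctrl.read_state()['tool_pos'])
E
```

```text
time: 10.15
tool_pos: [0.5478, 0.0083, 0.0343]
orientation: [0.001, 0.064, 0.998, 0.0]
ft_force: [-0.5, -0.4, 0.4]
finger_gap: -0.0002
time: 10.82
tool_pos: [0.5059, -0.1504, 0.0949]
orientation: [0.002, 0.069, 0.998, -0.002]
ft_force: [-0.4, -0.7, -0.4]
finger_gap: -0.0003
[ 0.50621639 -0.14657624  0.09429652]
```

View pics/t6.png

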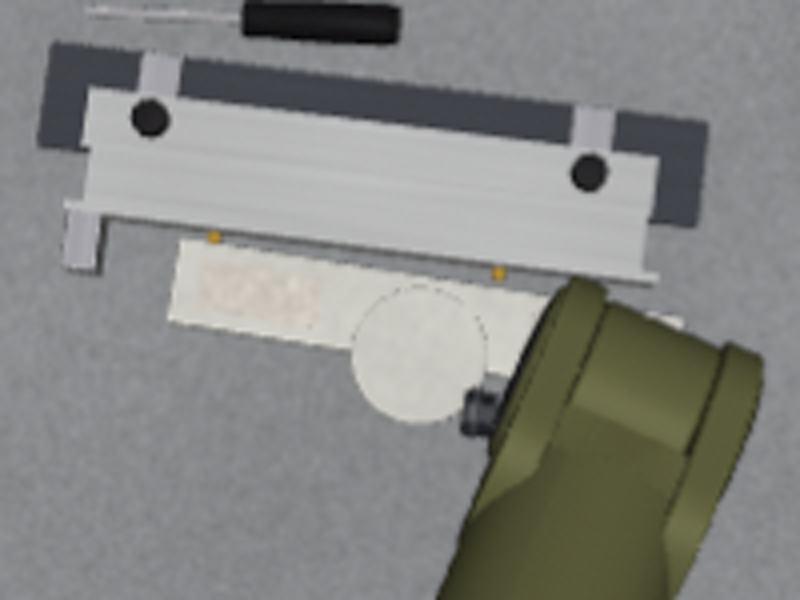

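```bash
python3 - <<'E'
from h import *
pose((182,239),(684,319))
E
```

```text
len 0.2986 yaw -9.36 ctr [ 0.5698 -0.0709] fence [-0.0377 -0.0461]
finger ctr at front, y 0.075 [0.5465 0.0089]
finger ctr at front, y -0.075 [ 0.5221 -0.1391]
rear end fence [-0.0073  0.1029]
rear end fence [-0.0181 -0.1969]
```

```bash
python3 -m creep '[{"offset":[0,0.003,-0.03],"angular":[0,0,0],"fingers":1},{"offset":[0.002,0.003,-0.030],"angular":[0,0,0],"fingers":1},{"offset":[0.006,0,0],"angular":[0,0,0],"fingers":1},{"offset":[0.006,0,0],"angular":[0,0,0],"fingers":1},{"offset":[0.003,-0.0004,0],"angular":[0,0,0],"fingers":1},{"offset":[0.003,-0.0004,0],"angular":[0,0,0],"fingers":1},{"offset":[0.003,-0.0004,0],"angular":[0,0,0],"fingers":1},{"offset":[0.003,-0.0004,0],"angular":[0,0,0],"fingers":1},{"offset":[0.002,-0.0002,0],"angular":[0,0,0],"fingers":1},{"offset":[0,0,0],"angular":[0,0,0],"fingers":1}]'
python3 -m creep '[{"offset":[-0.015,0,0],"angular":[0,0,0],"fingers":1},{"offset":[-0.01,0,0.01],"angular":[0,0,0],"fingers":1},{"offset":[-0.005,0,0.04],"angular":[0,0,0],"fingers":1},{"offset":[0,0.038,0.01],"angular":[0,0,0],"fingers":1},{"offset":[0,0.038,0],"angular":[0,0,0],"fingers":1},{"offset":[0.010,0.038,0],"angular":[0,0,0],"fingers":1},{"offset":[0.010,0.036,0],"angular":[0,0,0],"fingers":1},{"offset":[0,0,0],"angular":[0,0,0],"fingers":1}]'
python3 - <<'E'
from h import *
p,d=ctrl.read_camera('top');cv2.imwrite('pics/t7.png',cv2.resize(p[170:320,225:425],None,fx=4,fy=4,interpolation=cv2.INTER_CUBIC))
print(ctrl.read_state()['tool_pos'])
E
```

```text
time: 11.7
tool_pos: [0.5355, -0.1376, 0.0339]
orientation: [0.001, 0.064, 0.998, -0.0]
ft_force: [0.4, -0.2, -0.7]
finger_gap: -0.0002
time: 12.37
tool_pos: [0.5267, 0.0222, 0.0939]
orientation: [0.001, 0.058, 0.998, 0.002]
ft_force: [-0.5, 0.3, 0.4]
finger_gap: -0.0002
[0.52584358 0.0178023  0.09367055]
```

View pics/t7.png

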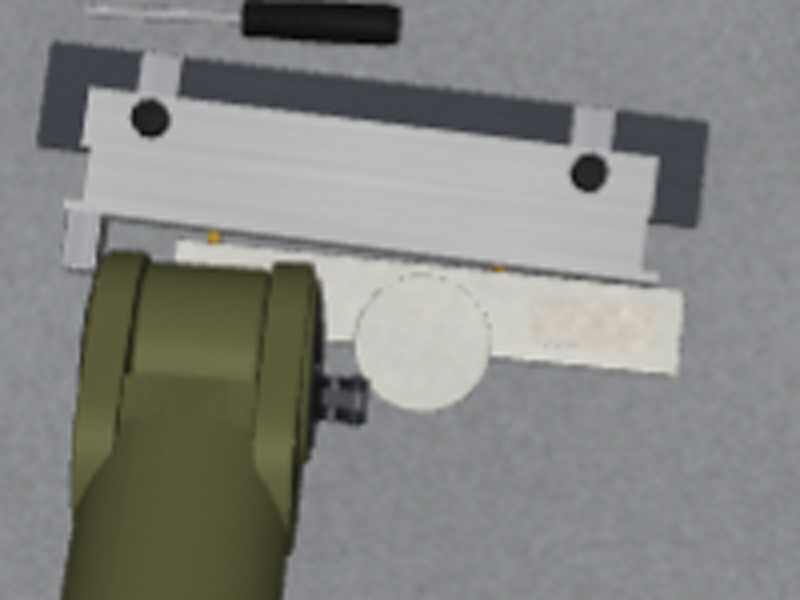

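```bash
python3 - <<'E'
from h import *
pose((179,239),(684,290))
E
```

```text
len 0.2983 yaw -6.07 ctr [ 0.5781 -0.0716] fence [-0.0293 -0.0457]
finger ctr at front, y 0.075 [0.5502 0.0068]
finger ctr at front, y -0.075 [ 0.5344 -0.1424]
rear end fence [-0.0075  0.1048]
rear end fence [-0.0011 -0.1951]
```

```bash
python3 -m creep '[{"offset":[0,0,-0.03],"angular":[0,0,0],"fingers":1},{"offset":[0.006,-0.003,-0.030],"angular":[0,0,0],"fingers":1},{"offset":[0.010,0,0],"angular":[0,0,0],"fingers":1},{"offset":[0.008,0,0],"angular":[0,0,0],"fingers":1},{"offset":[0.002,-0.0002,0],"angular":[0,0,0],"fingers":1},{"offset":[0.002,-0.0002,0],"angular":[0,0,0],"fingers":1},{"offset":[0.002,-0.0002,0],"angular":[0,0,0],"fingers":1},{"offset":[0,0,0],"angular":[0,0,0],"fingers":1}]'
python3 -m creep '[{"offset":[0.001,0,0],"angular":[0,0,0],"fingers":1},{"offset":[0,0,0],"angular":[0,0,0],"fingers":1}]'
python3 -m creep '[{"offset":[0.001,0,0],"angular":[0,0,0],"fingers":1},{"offset":[0,0,0],"angular":[0,0,0],"fingers":1}]'
python3 - <<'E'
from h import *
p,d=ctrl.read_camera('top');cv2.imwrite('pics/t8.png',cv2.resize(p[170:320,225:425],None,fx=4,fy=4,interpolation=cv2.INTER_CUBIC))
p,d=ctrl.read_camera('scene');cv2.imwrite('pics/s8.png',cv2.resize(p[200:320,230:430],None,fx=4,fy=4,interpolation=cv2.INTER_CUBIC))
print(ctrl.read_state()['tool_pos'])
E
```

```text
time: 13.08
tool_pos: [0.5557, 0.0088, 0.0345]
orientation: [0.001, 0.064, 0.998, 0.0]
ft_force: [-0.2, 0.1, -0.6]
finger_gap: 0.0002
time: 13.25
tool_pos: [0.5561, 0.0091, 0.0339]
orientation: [0.001, 0.064, 0.998, 0.0]
ft_force: [0.0, -0.1, -0.2]
finger_gap: -0.0
time: 13.42
tool_pos: [0.5566, 0.0092, 0.0335]
orientation: [-0.0, 0.064, 0.998, 0.0]
ft_force: [-0.9, -0.1, 0.3]
finger_gap: -0.0002
[0.5565678  0.00911185 0.03334572]
```

View pics/t8.png

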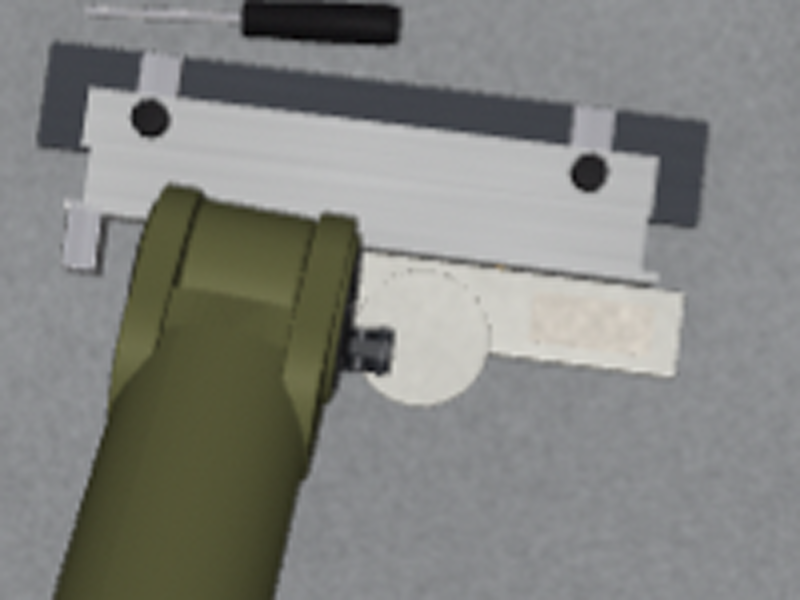

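View pics/s8.png

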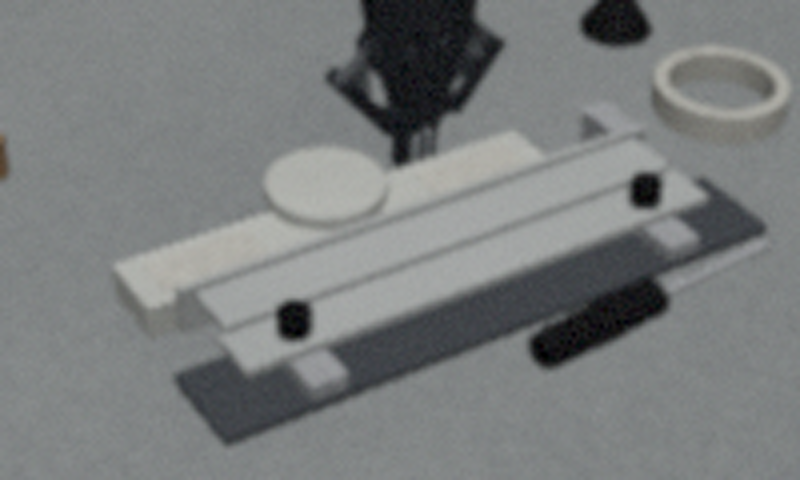

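```bash
python3 -m creep '[{"offset":[0.001,0,0],"angular":[0,0,0],"fingers":1},{"offset":[0,0,0],"angular":[0,0,0],"fingers":1}]'
python3 -m creep '[{"offset":[0.001,0,0],"angular":[0,0,0],"fingers":1},{"offset":[0,0,0],"angular":[0,0,0],"fingers":1}]'

```

```text
time: 13.68
tool_pos: [0.5576, 0.0091, 0.0332]
orientation: [-0.0, 0.064, 0.998, 0.0]
ft_force: [-2.5, 0.6, 0.9]
finger_gap: 0.0
time: 13.85
tool_pos: [0.558, 0.0091, 0.0331]
orientation: [-0.001, 0.064, 0.998, 0.0]
ft_force: [-3.0, 0.1, 4.1]
finger_gap: -0.0003
```

```bash
python3 -m creep '[{"offset":[0.0005,0,0],"angular":[0,0,0],"fingers":1},{"offset":[0,0,0],"angular":[0,0,0],"fingers":1}]'
python3 -m creep '[{"offset":[0.0005,0,0],"angular":[0,0,0],"fingers":1},{"offset":[0,0,0],"angular":[0,0,0],"fingers":1}]'
python3 -m creep '[{"offset":[0,0,0],"angular":[0,0,0],"fingers":1}]'

```

```text
time: 14.02
tool_pos: [0.5585, 0.009, 0.0331]
orientation: [-0.001, 0.064, 0.998, 0.0]
ft_force: [-5.5, 0.4, 2.2]
finger_gap: -0.0001
time: 14.18
tool_pos: [0.5589, 0.0087, 0.0331]
orientation: [-0.001, 0.064, 0.998, -0.0]
ft_force: [-4.7, -0.3, 2.9]
finger_gap: -0.0004
time: 14.27
tool_pos: [0.559, 0.0087, 0.0331]
orientation: [-0.001, 0.064, 0.998, -0.0]
ft_force: [-4.3, -0.0, 3.2]
finger_gap: 0.0001
```

```bash
python3 -m creep '[{"offset":[-0.015,0,0],"angular":[0,0,0],"fingers":1},{"offset":[-0.01,0,0.01],"angular":[0,0,0],"fingers":1},{"offset":[-0.010,0,0.04],"angular":[0,0,0],"fingers":1},{"offset":[-0.005,-0.038,0.01],"angular":[0,0,0],"fingers":1},{"offset":[0,-0.038,0],"angular":[0,0,0],"fingers":1},{"offset":[0,-0.038,0],"angular":[0,0,0],"fingers":1},{"offset":[0,-0.035,0],"angular":[0,0,0],"fingers":1},{"offset":[0,0,0],"angular":[0,0,0],"fingers":1}]'
python3 - <<'E'
from h import *
p,d=ctrl.read_camera('top');cv2.imwrite('pics/t9.png',cv2.resize(p[170:320,225:425],None,fx=4,fy=4,interpolation=cv2.INTER_CUBIC))
print(ctrl.read_state()['tool_pos'])
E
```

```text
time: 14.93
tool_pos: [0.52, -0.1495, 0.0948]
orientation: [0.003, 0.069, 0.998, -0.003]
ft_force: [-0.4, -0.3, 0.0]
finger_gap: -0.0002
[ 0.52027523 -0.14561084  0.09431953]
```

View pics/t9.png

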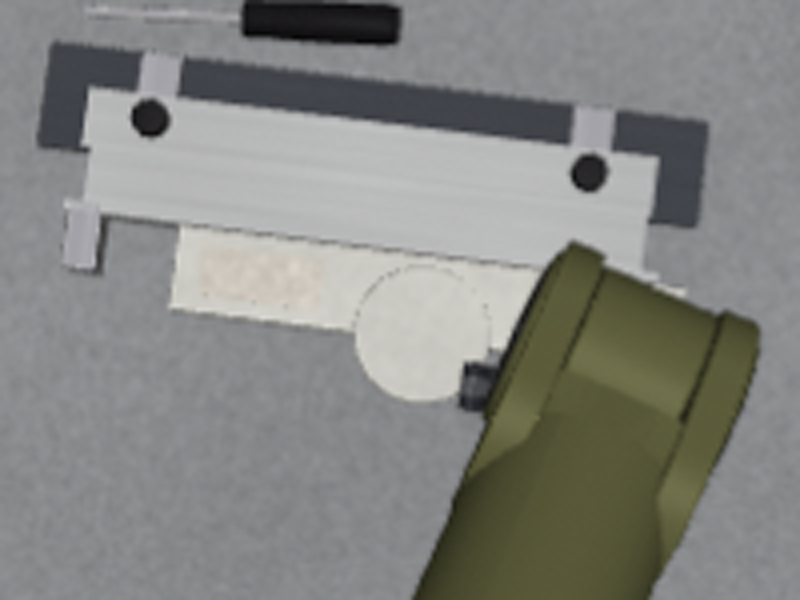

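```bash
python3 -m creep '[{"offset":[0,0.003,-0.03],"angular":[0,0,0],"fingers":1},{"offset":[0.002,0.002,-0.030],"angular":[0,0,0],"fingers":1},{"offset":[0.006,0,0],"angular":[0,0,0],"fingers":1},{"offset":[0.004,0,0],"angular":[0,0,0],"fingers":1},{"offset":[0.001,0,0],"angular":[0,0,0],"fingers":1},{"offset":[0.001,0,0],"angular":[0,0,0],"fingers":1},{"offset":[0,0,0],"angular":[0,0,0],"fingers":1}]'
python3 -m creep '[{"offset":[0.001,0,0],"angular":[0,0,0],"fingers":1},{"offset":[0,0,0],"angular":[0,0,0],"fingers":1}]'
python3 -m creep '[{"offset":[0.001,0,0],"angular":[0,0,0],"fingers":1},{"offset":[0,0,0],"angular":[0,0,0],"fingers":1}]'
python3 -m creep '[{"offset":[0.001,0,0],"angular":[0,0,0],"fingers":1},{"offset":[0,0,0],"angular":[0,0,0],"fingers":1}]'
```

```text
time: 15.57
tool_pos: [0.5354, -0.1353, 0.035]
orientation: [0.002, 0.064, 0.998, -0.0]
ft_force: [-0.0, -0.5, -0.0]
finger_gap: -0.0
time: 15.73
tool_pos: [0.5354, -0.1351, 0.0342]
orientation: [0.001, 0.064, 0.998, 0.0]
ft_force: [-0.7, 0.4, 0.1]
finger_gap: -0.0001
time: 15.9
tool_pos: [0.536, -0.135, 0.0337]
orientation: [0.0, 0.064, 0.998, 0.0]
ft_force: [0.2, 0.6, 0.9]
finger_gap: -0.0002
time: 16.07
tool_pos: [0.5369, -0.135, 0.0334]
orientation: [0.0, 0.064, 0.998, 0.0]
ft_force: [-0.8, 0.2, 1.0]
finger_gap: 0.0001
```

```bash
python3 -m creep '[{"offset":[0.001,0,0],"angular":[0,0,0],"fingers":1},{"offset":[0,0,0],"angular":[0,0,0],"fingers":1}]'
python3 -m creep '[{"offset":[0.001,0,0],"angular":[0,0,0],"fingers":1},{"offset":[0,0,0],"angular":[0,0,0],"fingers":1}]'
python3 -m creep '[{"offset":[0.0005,0,0],"angular":[0,0,0],"fingers":1},{"offset":[0,0,0],"angular":[0,0,0],"fingers":1}]'
python3 -m creep '[{"offset":[0.0005,0,0],"angular":[0,0,0],"fingers":1},{"offset":[0,0,0],"angular":[0,0,0],"fingers":1}]'
```

```text
time: 16.23
tool_pos: [0.5379, -0.135, 0.0333]
orientation: [0.0, 0.064, 0.998, 0.0]
ft_force: [-0.1, -0.4, 0.7]
finger_gap: 0.0001
time: 16.4
tool_pos: [0.5389, -0.135, 0.0333]
orientation: [0.0, 0.064, 0.998, -0.0]
ft_force: [-0.0, -0.2, -1.0]
finger_gap: 0.0002
time: 16.57
tool_pos: [0.5393, -0.135, 0.0333]
orientation: [0.0, 0.064, 0.998, 0.0]
ft_force: [0.3, 0.3, -0.3]
finger_gap: -0.0001
time: 16.73
tool_pos: [0.5396, -0.135, 0.0333]
orientation: [-0.0, 0.064, 0.998, 0.0]
ft_force: [-0.2, 0.1, 0.4]
finger_gap: -0.0003
```

```bash
python3 -m creep '[{"offset":[0.0005,0,0],"angular":[0,0,0],"fingers":1},{"offset":[0,0,0],"angular":[0,0,0],"fingers":1}]'
python3 -m creep '[{"offset":[0.0005,0,0],"angular":[0,0,0],"fingers":1},{"offset":[0,0,0],"angular":[0,0,0],"fingers":1}]'
python3 -m creep '[{"offset":[0.0005,0,0],"angular":[0,0,0],"fingers":1},{"offset":[0,0,0],"angular":[0,0,0],"fingers":1}]'
python3 -m creep '[{"offset":[0.0005,0,0],"angular":[0,0,0],"fingers":1},{"offset":[0,0,0],"angular":[0,0,0],"fingers":1}]'
```

```text
time: 16.9
tool_pos: [0.5396, -0.135, 0.0332]
orientation: [-0.001, 0.064, 0.998, 0.0]
ft_force: [-3.1, 0.1, 2.0]
finger_gap: -0.0002
time: 17.07
tool_pos: [0.5398, -0.1351, 0.0331]
orientation: [-0.001, 0.064, 0.998, 0.0]
ft_force: [-5.4, 0.0, 2.8]
finger_gap: 0.0002
time: 17.23
tool_pos: [0.5402, -0.1351, 0.0331]
orientation: [-0.001, 0.064, 0.998, 0.0]
ft_force: [-5.5, 0.4, 2.6]
finger_gap: -0.0001
time: 17.4
tool_pos: [0.5405, -0.1352, 0.0331]
orientation: [-0.001, 0.064, 0.998, 0.0]
ft_force: [-4.7, -0.5, 4.4]
finger_gap: -0.0001
```

```bash
python3 -m creep '[{"offset":[-0.015,0,0],"angular":[0,0,0],"fingers":1},{"offset":[-0.01,0,0.01],"angular":[0,0,0],"fingers":1},{"offset":[-0.005,0,0.04],"angular":[0,0,0],"fingers":1},{"offset":[0,0.038,0.01],"angular":[0,0,0],"fingers":1},{"offset":[0,0.038,0],"angular":[0,0,0],"fingers":1},{"offset":[0.010,0.038,0],"angular":[0,0,0],"fingers":1},{"offset":[0.010,0.030,0],"angular":[0,0,0],"fingers":1},{"offset":[0,0,0],"angular":[0,0,0],"fingers":1}]'
python3 - <<'E'
from h import *
p,d=ctrl.read_camera('top');cv2.imwrite('pics/t10.png',cv2.resize(p[200:275,255:405],None,fx=5.3,fy=5.3,interpolation=cv2.INTER_CUBIC))
print(ctrl.read_state()['tool_pos'])
E
```

```text
time: 18.07
tool_pos: [0.5346, 0.0181, 0.0939]
orientation: [0.002, 0.058, 0.998, 0.002]
ft_force: [0.5, -0.5, -0.3]
finger_gap: -0.0
[0.53361372 0.0139555  0.09374305]
```

View pics/t10.png

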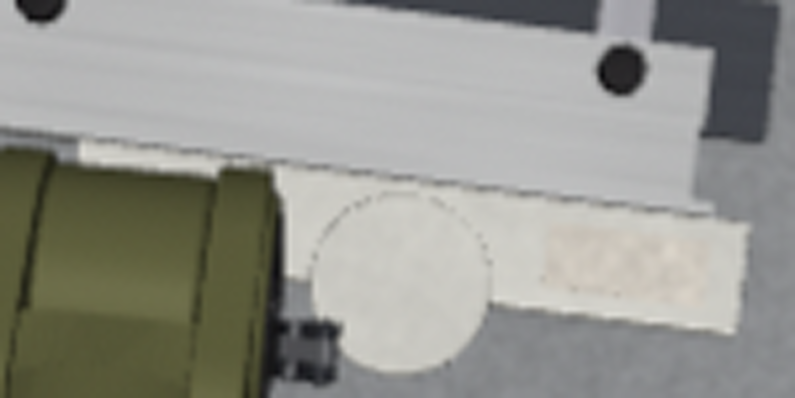

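```bash
python3 -m creep '[{"offset":[0,-0.002,-0.03],"angular":[0,0,0],"fingers":1},{"offset":[0.006,-0.002,-0.030],"angular":[0,0,0],"fingers":1},{"offset":[0.010,0,0],"angular":[0,0,0],"fingers":1},{"offset":[0.004,0,0],"angular":[0,0,0],"fingers":1},{"offset":[0.001,0,0],"angular":[0,0,0],"fingers":1},{"offset":[0.001,0,0],"angular":[0,0,0],"fingers":1},{"offset":[0,0,0],"angular":[0,0,0],"fingers":1}]'
python3 -m creep '[{"offset":[0.001,0,0],"angular":[0,0,0],"fingers":1},{"offset":[0,0,0],"angular":[0,0,0],"fingers":1}]'
python3 -m creep '[{"offset":[0.001,0,0],"angular":[0,0,0],"fingers":1},{"offset":[0,0,0],"angular":[0,0,0],"fingers":1}]'
python3 -m creep '[{"offset":[0.001,0,0],"angular":[0,0,0],"fingers":1},{"offset":[0,0,0],"angular":[0,0,0],"fingers":1}]'
```

```text
time: 18.7
tool_pos: [0.5551, 0.0047, 0.035]
orientation: [0.001, 0.064, 0.998, 0.0]
ft_force: [-0.5, 0.2, -0.2]
finger_gap: 0.0
time: 18.87
tool_pos: [0.5552, 0.0052, 0.0342]
orientation: [0.001, 0.064, 0.998, 0.0]
ft_force: [0.5, -0.3, -0.7]
finger_gap: 0.0001
time: 19.03
tool_pos: [0.5559, 0.0052, 0.0337]
orientation: [0.0, 0.064, 0.998, 0.0]
ft_force: [0.3, -0.2, 0.8]
finger_gap: 0.0002
time: 19.2
tool_pos: [0.5568, 0.0051, 0.0334]
orientation: [0.0, 0.064, 0.998, 0.0]
ft_force: [-0.4, 0.1, -0.7]
finger_gap: -0.0001
```

```bash
python3 -m creep '[{"offset":[0.0005,0,0],"angular":[0,0,0],"fingers":1},{"offset":[0,0,0],"angular":[0,0,0],"fingers":1}]'
python3 -m creep '[{"offset":[0.0005,0,0],"angular":[0,0,0],"fingers":1},{"offset":[0,0,0],"angular":[0,0,0],"fingers":1}]'
python3 -m creep '[{"offset":[0.0005,0,0],"angular":[0,0,0],"fingers":1},{"offset":[0,0,0],"angular":[0,0,0],"fingers":1}]'
python3 -m creep '[{"offset":[0.0005,0,0],"angular":[0,0,0],"fingers":1},{"offset":[0,0,0],"angular":[0,0,0],"fingers":1}]'
```

```text
time: 19.37
tool_pos: [0.5573, 0.005, 0.0333]
orientation: [-0.0, 0.064, 0.998, -0.0]
ft_force: [-0.3, -0.6, -0.9]
finger_gap: -0.0004
time: 19.53
tool_pos: [0.5578, 0.005, 0.0333]
orientation: [0.0, 0.064, 0.998, 0.0]
ft_force: [-0.8, 0.3, 0.1]
finger_gap: -0.0
time: 19.7
tool_pos: [0.5579, 0.005, 0.0332]
orientation: [-0.0, 0.064, 0.998, 0.0]
ft_force: [-1.6, 0.3, 2.0]
finger_gap: -0.0002
time: 19.87
tool_pos: [0.558, 0.005, 0.0332]
orientation: [-0.001, 0.064, 0.998, 0.0]
ft_force: [-2.5, -0.3, 1.4]
finger_gap: 0.0
```

```bash
python3 -m creep '[{"offset":[0.0005,0,0],"angular":[0,0,0],"fingers":1},{"offset":[0,0,0],"angular":[0,0,0],"fingers":1}]'
python3 -m creep '[{"offset":[0.0005,0,0],"angular":[0,0,0],"fingers":1},{"offset":[0,0,0],"angular":[0,0,0],"fingers":1}]'
python3 -m creep '[{"offset":[0.0005,0,0],"angular":[0,0,0],"fingers":1},{"offset":[0,0,0],"angular":[0,0,0],"fingers":1}]'
```

```text
time: 20.03
tool_pos: [0.5583, 0.005, 0.0331]
orientation: [-0.001, 0.064, 0.998, 0.0]
ft_force: [-4.5, 0.7, 3.4]
finger_gap: 0.0001
time: 20.2
tool_pos: [0.5586, 0.005, 0.0331]
orientation: [-0.001, 0.064, 0.998, 0.0]
ft_force: [-6.2, 0.8, 4.4]
finger_gap: 0.0001
time: 20.37
tool_pos: [0.559, 0.0049, 0.0331]
orientation: [-0.001, 0.064, 0.998, 0.0]
ft_force: [-6.2, -0.3, 4.3]
finger_gap: -0.0002
```

Both sides press onto the rail at about 5–6 N, with contact lines that agree. Next I'll go to the right end for the slide.

```bash
python3 -m creep '[{"offset":[-0.015,0,0],"angular":[0,0,0],"fingers":1},{"offset":[-0.01,0,0.01],"angular":[0,0,0],"fingers":1},{"offset":[-0.005,0,0.04],"angular":[0,0,0],"fingers":1},{"offset":[0,-0.036,0.017],"angular":[0,0,0],"fingers":1},{"offset":[0,-0.037,0],"angular":[0,0,0],"fingers":1},{"offset":[0,-0.037,0],"angular":[0,0,0],"fingers":1},{"offset":[0,-0.037,0],"angular":[0,0,0],"fingers":1},{"offset":[0.010,-0.036,0],"angular":[0,0,0],"fingers":1},{"offset":[0.010,-0.036,0],"angular":[0,0,0],"fingers":1},{"offset":[0.010,-0.036,0],"angular":[0,0,0],"fingers":1},{"offset":[0,0,0],"angular":[0,0,0],"fingers":1},{"offset":[0,0,0],"angular":[0,0,0],"fingers":1}]'
python3 - <<'E'
from h import *
p,d=ctrl.read_camera('top');cv2.imwrite('pics/t11.png',cv2.resize(p[170:320,225:425],None,fx=4,fy=4,interpolation=cv2.INTER_CUBIC))
p,d=ctrl.read_camera('scene');cv2.imwrite('pics/s11.png',cv2.resize(p[200:320,230:430],None,fx=4,fy=4,interpolation=cv2.INTER_CUBIC))
print(ctrl.read_state()['tool_pos'])
E
```

```text
time: 21.37
tool_pos: [0.5603, -0.254, 0.1006]
orientation: [0.001, 0.066, 0.998, -0.002]
ft_force: [-0.5, 0.3, -0.4]
finger_gap: 0.0002
[ 0.56064434 -0.24954375  0.10011479]
```

View pics/t11.png

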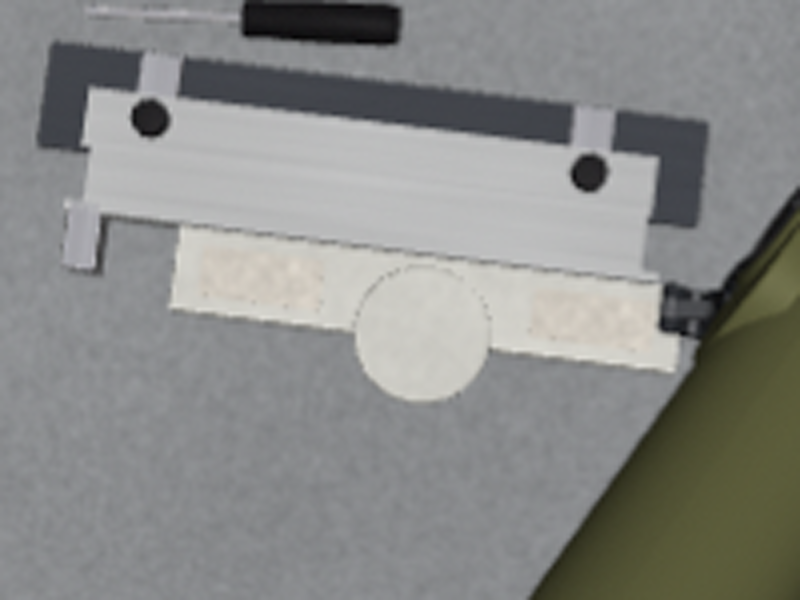

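View pics/s11.png

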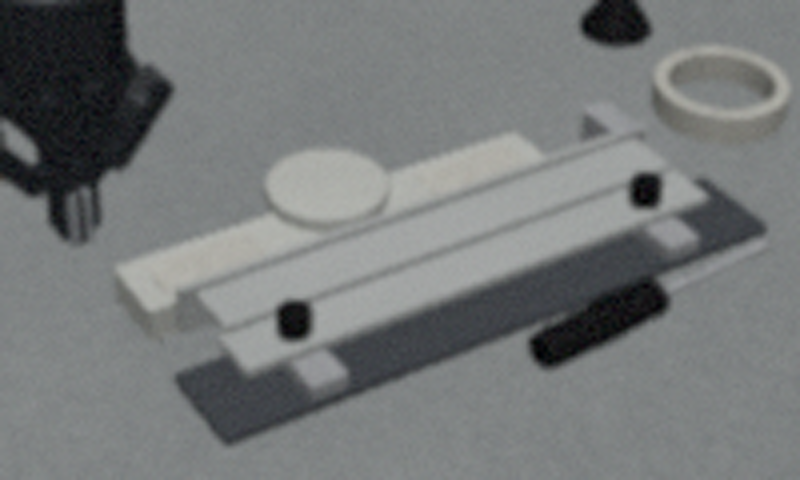

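```bash
python3 - <<'E'
from h import *
f=lambda L:[(225+(x-1.5)/4,170+(y-1.5)/4) for x,y in L]
im=cv2.imread('pics/t11.png'); g=cv2.cvtColor(cv2.GaussianBlur(im,(5,5),0),cv2.COLOR_BGR2GRAY).astype(float)
# subpixel edges by column: front edge (bright->dark going down) and rail edge (bright->dark line)
def edge(xs,y0,sl,half,sign):
    out=[]
    for x in xs:
        yc=int(y0+sl*x); col=np.gradient(g[yc-half:yc+half,x])*sign
        out.append((x,yc-half+int(np.argmax(col))))
    return np.array(out,float)
fr=edge([*range(185,330,5),*range(510,640,5)],285,.1272,12,-1)
rl=edge(range(115,640,5),202,.1204,10,-1)
for n,e,z in(('front',fr,.025),('rail',rl,.037)):
    W=ray('top',f(e),z)[:,:2]; l=cv2.fitLine(W.astype(np.float32),cv2.DIST_HUBER,0,.001,.001).ravel()
    v=l[:2]*np.sign(l[1]); x=lambda y:l[2]+(y-l[3])*v[0]/v[1]
    print(n,np.degrees(np.arctan2(-v[0],v[1])),'x at y=.05,-.03,-.12',x(.05),x(-.03),x(-.12))
E
```

```text
front -7.4558454 x at y=.05,-.03,-.12 0.57427114 0.56380165 0.5520235
rail -7.331482 x at y=.05,-.03,-.12 0.62530947 0.6150166 0.603437
```

```bash
python3 -m creep '[{"offset":[0,0,-0.033],"angular":[0,0,0],"fingers":1},{"offset":[0,0,-0.033],"angular":[0,0,0],"fingers":1},{"offset":[0,0,0],"angular":[0,0,0],"fingers":1},{"offset":[0.0005,0.004,0],"angular":[0,0,0],"fingers":1},{"offset":[0.0005,0.004,0],"angular":[0,0,0],"fingers":1},{"offset":[0.0005,0.004,0],"angular":[0,0,0],"fingers":1},{"offset":[0.0005,0.004,0],"angular":[0,0,0],"fingers":1},{"offset":[0.0005,0.004,0],"angular":[0,0,0],"fingers":1}]'
python3 -m creep '[{"offset":[0.0005,0.004,0],"angular":[0,0,0],"fingers":1},{"offset":[0.0005,0.004,0],"angular":[0,0,0],"fingers":1},{"offset":[0.0005,0.004,0],"angular":[0,0,0],"fingers":1},{"offset":[0.0005,0.004,0],"angular":[0,0,0],"fingers":1},{"offset":[0.0005,0.004,0],"angular":[0,0,0],"fingers":1}]'
python3 - <<'E'
from h import *
p,d=ctrl.read_camera('top');cv2.imwrite('pics/t12.png',cv2.resize(p[170:320,225:425],None,fx=4,fy=4,interpolation=cv2.INTER_CUBIC))
print(ctrl.read_state()['tool_pos'])
E
```

```text
time: 22.13
tool_pos: [0.5639, -0.2303, 0.0361]
orientation: [0.002, 0.064, 0.998, -0.001]
ft_force: [0.0, -2.1, 2.2]
finger_gap: -0.0004
time: 22.55
tool_pos: [0.5652, -0.2098, 0.0343]
orientation: [-0.0, 0.064, 0.998, -0.0]
ft_force: [-0.2, -1.7, 1.5]
finger_gap: 0.0001
[ 0.56543685 -0.20844519  0.03413117]
```

View pics/t12.png

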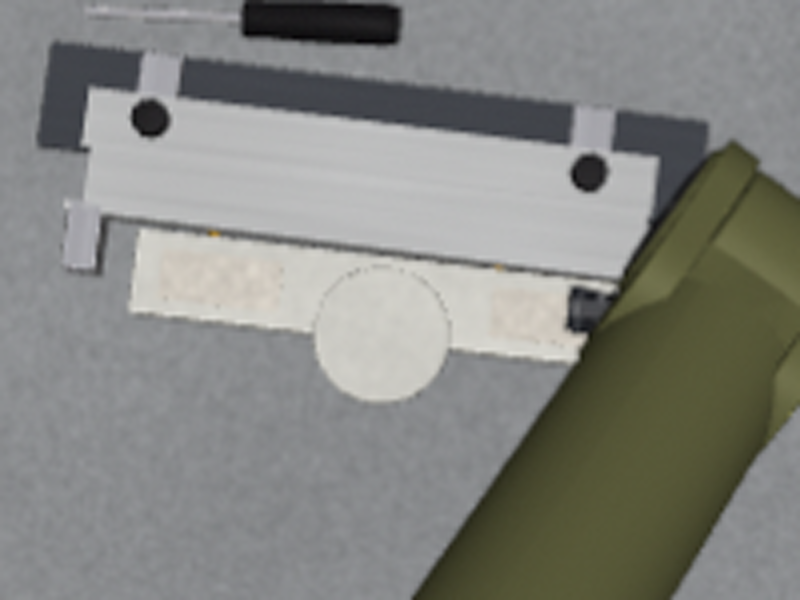

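The strip drifted a few millimetres off the rail while sliding: both pin tips show at (213,233) and (499,267), and it turned about 1° CCW. I'll press it back before continuing.

```bash
python3 -m creep '[{"offset":[0,-0.014,0],"angular":[0,0,0],"fingers":1},{"offset":[0,0,0.033],"angular":[0,0,0],"fingers":1},{"offset":[-0.005,0.015,0.033],"angular":[0,0,0],"fingers":1},{"offset":[-0.005,0.036,0],"angular":[0,0,0],"fingers":1},{"offset":[-0.005,0.036,0],"angular":[0,0,0],"fingers":1},{"offset":[-0.005,0.036,0],"angular":[0,0,0],"fingers":1},{"offset":[-0.005,0.036,0],"angular":[0,0,0],"fingers":1},{"offset":[-0.005,0.036,0],"angular":[0,0,0],"fingers":1},{"offset":[-0.005,0.036,0],"angular":[0,0,0],"fingers":1},{"offset":[0,0.036,0],"angular":[0,0,0],"fingers":1},{"offset":[0,0,-0.008],"angular":[0,0,0],"fingers":1},{"offset":[0,0,0],"angular":[0,0,0],"fingers":1}]'
python3 - <<'E'
from h import *
p,d=ctrl.read_camera('top');cv2.imwrite('pics/t13.png',cv2.resize(p[170:320,225:425],None,fx=4,fy=4,interpolation=cv2.INTER_CUBIC))
print(ctrl.read_state()['tool_pos'])
E
```

```text
time: 23.6
tool_pos: [0.5289, 0.0468, 0.091]
orientation: [-0.001, 0.06, 0.998, 0.0]
ft_force: [-1.4, -0.7, -0.6]
finger_gap: 0.0002
[0.52918217 0.04420347 0.09152409]
```

View pics/t13.png

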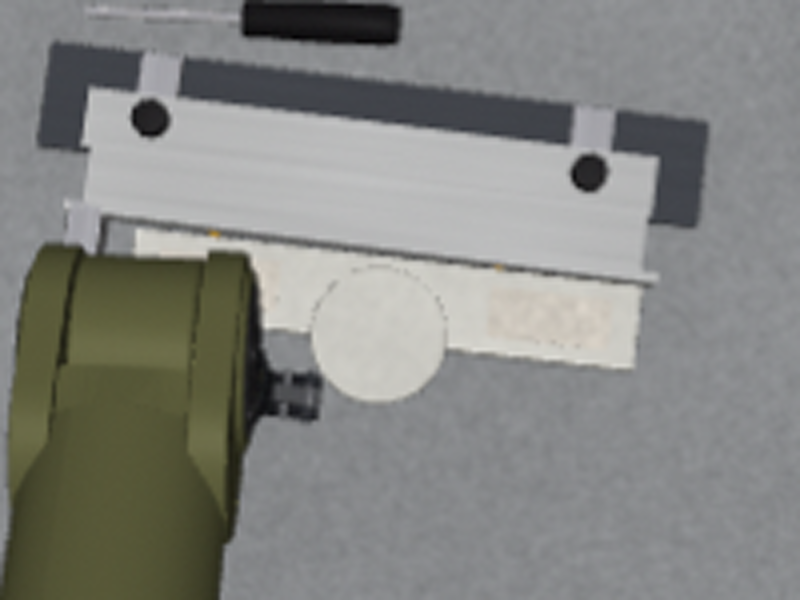

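```bash
python3 -m creep '[{"offset":[0,-0.003,-0.029],"angular":[0,0,0],"fingers":1},{"offset":[0.005,-0.003,-0.029],"angular":[0,0,0],"fingers":1},{"offset":[0.010,0,0],"angular":[0,0,0],"fingers":1},{"offset":[0.007,0,0],"angular":[0,0,0],"fingers":1},{"offset":[0.002,0,0],"angular":[0,0,0],"fingers":1},{"offset":[0.002,0,0],"angular":[0,0,0],"fingers":1},{"offset":[0.002,0,0],"angular":[0,0,0],"fingers":1},{"offset":[0.001,0,0],"angular":[0,0,0],"fingers":1},{"offset":[0.001,0,0],"angular":[0,0,0],"fingers":1},{"offset":[0.001,0,0],"angular":[0,0,0],"fingers":1},{"offset":[0,0,0],"angular":[0,0,0],"fingers":1}]'
python3 -m creep '[{"offset":[0.001,0,0],"angular":[0,0,0],"fingers":1},{"offset":[0,0,0],"angular":[0,0,0],"fingers":1}]'
python3 -m creep '[{"offset":[0.001,0,0],"angular":[0,0,0],"fingers":1},{"offset":[0,0,0],"angular":[0,0,0],"fingers":1}]'
```

```text
time: 24.57
tool_pos: [0.5613, 0.0373, 0.0346]
orientation: [0.0, 0.064, 0.998, 0.0]
ft_force: [-0.8, -0.2, 1.4]
finger_gap: 0.0002
time: 24.73
tool_pos: [0.5616, 0.0372, 0.0342]
orientation: [-0.001, 0.064, 0.998, 0.0]
ft_force: [-3.1, -0.1, 2.7]
finger_gap: 0.0002
time: 24.9
tool_pos: [0.5622, 0.0372, 0.0341]
orientation: [-0.001, 0.064, 0.998, 0.0]
ft_force: [-5.4, 0.1, 4.2]
finger_gap: -0.0
```

```bash
python3 -m creep '[{"offset":[-0.015,0,0],"angular":[0,0,0],"fingers":1},{"offset":[-0.01,0,0.01],"angular":[0,0,0],"fingers":1},{"offset":[-0.010,0,0.04],"angular":[0,0,0],"fingers":1},{"offset":[-0.005,-0.038,0.01],"angular":[0,0,0],"fingers":1},{"offset":[0,-0.038,0],"angular":[0,0,0],"fingers":1},{"offset":[0,-0.040,0],"angular":[0,0,0],"fingers":1},{"offset":[0,-0.039,0],"angular":[0,0,0],"fingers":1},{"offset":[0,0,-0.030],"angular":[0,0,0],"fingers":1},{"offset":[0,0,-0.030],"angular":[0,0,0],"fingers":1},{"offset":[0.008,0,0],"angular":[0,0,0],"fingers":1},{"offset":[0.004,0,0],"angular":[0,0,0],"fingers":1},{"offset":[0.002,0,0],"angular":[0,0,0],"fingers":1}]'
python3 -m creep '[{"offset":[0.001,0,0],"angular":[0,0,0],"fingers":1},{"offset":[0,0,0],"angular":[0,0,0],"fingers":1}]'
```

```text
time: 25.9
tool_pos: [0.5396, -0.118, 0.0357]
orientation: [0.002, 0.063, 0.998, -0.0]
ft_force: [-0.7, 0.6, -0.1]
finger_gap: 0.0003
time: 26.07
tool_pos: [0.54, -0.1178, 0.0359]
orientation: [0.002, 0.063, 0.998, -0.0]
ft_force: [-0.6, 0.0, 0.5]
finger_gap: -0.0001
```

```bash
python3 -m creep '[{"offset":[0.001,0,0],"angular":[0,0,0],"fingers":1},{"offset":[0,0,0],"angular":[0,0,0],"fingers":1}]'
python3 -m creep '[{"offset":[0.001,0,0],"angular":[0,0,0],"fingers":1},{"offset":[0,0,0],"angular":[0,0,0],"fingers":1}]'
python3 -m creep '[{"offset":[0.0005,0,0],"angular":[0,0,0],"fingers":1},{"offset":[0,0,0],"angular":[0,0,0],"fingers":1}]'
python3 -m creep '[{"offset":[0.0005,0,0],"angular":[0,0,0],"fingers":1},{"offset":[0,0,0],"angular":[0,0,0],"fingers":1}]'
```

```text
time: 26.23
tool_pos: [0.5399, -0.1177, 0.0352]
orientation: [0.001, 0.063, 0.998, 0.0]
ft_force: [0.6, -0.2, 1.1]
finger_gap: 0.0002
time: 26.4
tool_pos: [0.5405, -0.1179, 0.0347]
orientation: [0.0, 0.064, 0.998, 0.0]
ft_force: [0.4, 0.2, 0.0]
finger_gap: -0.0
time: 26.57
tool_pos: [0.5406, -0.118, 0.0343]
orientation: [-0.0, 0.064, 0.998, 0.0]
ft_force: [-1.1, 0.7, 0.1]
finger_gap: -0.0001
time: 26.73
tool_pos: [0.5408, -0.118, 0.0342]
orientation: [-0.0, 0.064, 0.998, 0.0]
ft_force: [-1.4, 0.6, 1.3]
finger_gap: 0.0001
```

```bash
python3 -m creep '[{"offset":[0.0007,0,0],"angular":[0,0,0],"fingers":1},{"offset":[0,0,0],"angular":[0,0,0],"fingers":1}]'
python3 -m creep '[{"offset":[0.0007,0,0],"angular":[0,0,0],"fingers":1},{"offset":[0,0,0],"angular":[0,0,0],"fingers":1}]'
python3 -m creep '[{"offset":[0.0007,0,0],"angular":[0,0,0],"fingers":1},{"offset":[0,0,0],"angular":[0,0,0],"fingers":1}]'
python3 -m creep '[{"offset":[0.0007,0,0],"angular":[0,0,0],"fingers":1},{"offset":[0,0,0],"angular":[0,0,0],"fingers":1}]'
```

```text
time: 26.9
tool_pos: [0.5416, -0.1182, 0.0342]
orientation: [-0.0, 0.064, 0.998, -0.0]
ft_force: [-1.9, 0.5, 0.9]
finger_gap: -0.0003
time: 27.07
tool_pos: [0.5419, -0.1182, 0.0342]
orientation: [-0.001, 0.064, 0.998, 0.0]
ft_force: [-3.9, -0.2, 2.2]
finger_gap: -0.0
time: 27.23
tool_pos: [0.5426, -0.1181, 0.0341]
orientation: [-0.001, 0.064, 0.998, 0.0]
ft_force: [-4.4, -0.3, 2.9]
finger_gap: 0.0001
time: 27.4
tool_pos: [0.5429, -0.1182, 0.0341]
orientation: [-0.001, 0.064, 0.998, 0.0]
ft_force: [-6.8, 0.1, 4.0]
finger_gap: -0.0001
```

```bash
python3 -m creep '[{"offset":[-0.015,0,0],"angular":[0,0,0],"fingers":1},{"offset":[-0.01,0,0.01],"angular":[0,0,0],"fingers":1},{"offset":[0,-0.020,0.036],"angular":[0,0,0],"fingers":1},{"offset":[0,-0.036,0.014],"angular":[0,0,0],"fingers":1},{"offset":[0.010,-0.036,0],"angular":[0,0,0],"fingers":1},{"offset":[0.015,-0.015,0],"angular":[0,0,0],"fingers":1},{"offset":[0.016,0,0],"angular":[0,0,0],"fingers":1},{"offset":[0,0,0],"angular":[0,0,0],"fingers":1},{"offset":[0,0,0],"angular":[0,0,0],"fingers":1}]'
python3 - <<'E'
from h import *
p,d=ctrl.read_camera('top');cv2.imwrite('pics/t14.png',cv2.resize(p[170:320,225:425],None,fx=4,fy=4,interpolation=cv2.INTER_CUBIC))
print(ctrl.read_state()['tool_pos'])
E
```

```text
time: 28.15
tool_pos: [0.5612, -0.2248, 0.0943]
orientation: [0.001, 0.063, 0.998, -0.0]
ft_force: [-0.4, 0.4, 0.0]
finger_gap: 0.0002
[ 0.56022038 -0.22453726  0.0940738 ]
```

View pics/t14.png

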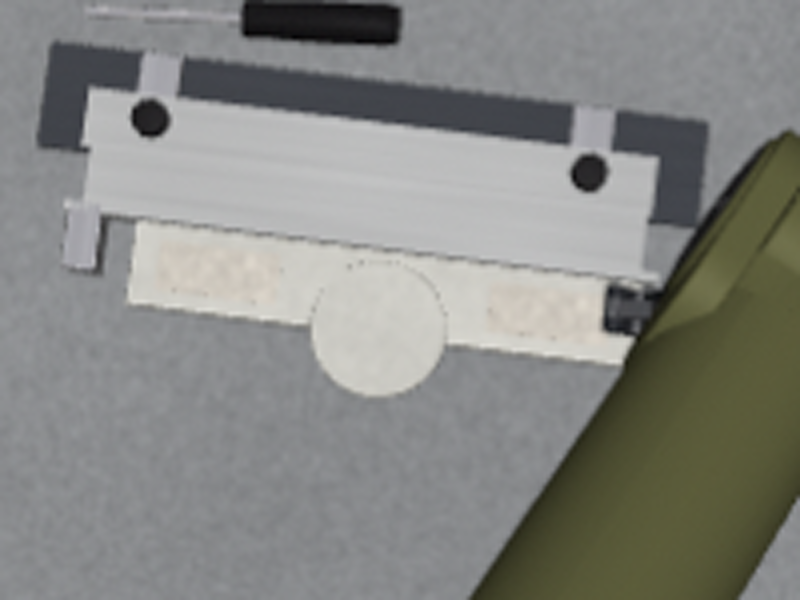

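```bash
python3 -m creep '[{"offset":[-0.003,0,-0.030],"angular":[0,0,0],"fingers":1},{"offset":[0,0,-0.030],"angular":[0,0,0],"fingers":1},{"offset":[0,0,0],"angular":[0,0,0],"fingers":1},{"offset":[0.0005,0.004,0],"angular":[0,0,0],"fingers":1},{"offset":[0.0005,0.004,0],"angular":[0,0,0],"fingers":1},{"offset":[0.0005,0.004,0],"angular":[0,0,0],"fingers":1},{"offset":[0.0006,0.004,0],"angular":[0,0,0],"fingers":1}]'
python3 -m creep '[{"offset":[0.0005,0.003,0],"angular":[0,0,0],"fingers":1},{"offset":[0.0005,0.003,0],"angular":[0,0,0],"fingers":1},{"offset":[0.0005,0.003,0],"angular":[0,0,0],"fingers":1}]'
python3 - <<'E'
from h import *
p,d=ctrl.read_camera('top');cv2.imwrite('pics/t15.png',cv2.resize(p[170:320,225:425],None,fx=4,fy=4,interpolation=cv2.INTER_CUBIC))
print(ctrl.read_state()['tool_pos'])
E
```

```text
time: 28.78
tool_pos: [0.5605, -0.2085, 0.0361]
orientation: [0.002, 0.063, 0.998, 0.0]
ft_force: [0.3, 0.4, -0.4]
finger_gap: -0.0003
time: 29.03
tool_pos: [0.5611, -0.2006, 0.0352]
orientation: [0.001, 0.064, 0.998, -0.0]
ft_force: [0.2, -2.2, 1.1]
finger_gap: -0.0004
[ 0.56115434 -0.19958086  0.03488843]
```

View pics/t15.png

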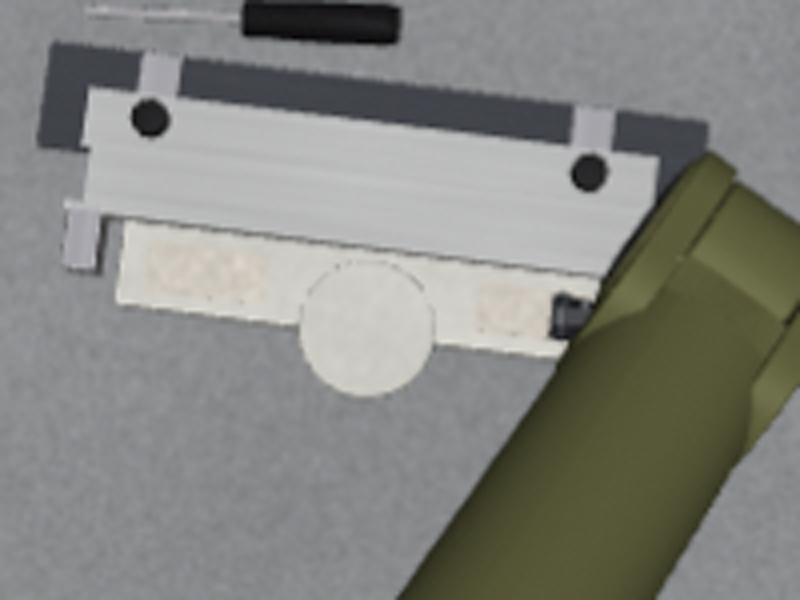

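```bash
python3 -m creep '[{"offset":[0.0006,0.003,0],"angular":[0,0,0],"fingers":1},{"offset":[0.0005,0.003,0],"angular":[0,0,0],"fingers":1},{"offset":[0.0005,0.003,0],"angular":[0,0,0],"fingers":1}]'
python3 - <<'E'
from h import *
p,d=ctrl.read_camera('top');cv2.imwrite('pics/t16.png',cv2.resize(p[200:275,225:375],None,fx=5.3,fy=5.3,interpolation=cv2.INTER_CUBIC))
print(ctrl.read_state()['tool_pos'])
E
```

```text
time: 29.33
tool_pos: [0.5622, -0.1911, 0.0344]
orientation: [0.0, 0.064, 0.998, -0.0]
ft_force: [-0.3, -2.3, 2.0]
finger_gap: 0.0
[ 0.56238638 -0.19002392  0.0342047 ]
```

View pics/t16.png

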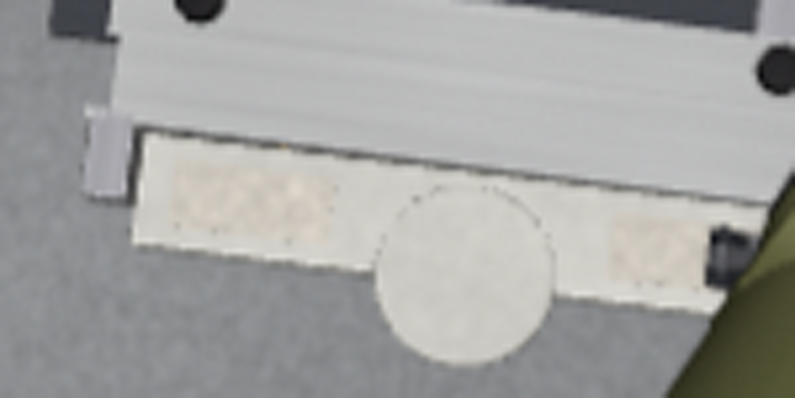

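```bash
python3 -m creep '[{"offset":[0.0003,0.002,0],"angular":[0,0,0],"fingers":1},{"offset":[0,0,0],"angular":[0,0,0],"fingers":1}]'
python3 -m creep '[{"offset":[0.0001,0.001,0],"angular":[0,0,0],"fingers":1},{"offset":[0,0,0],"angular":[0,0,0],"fingers":1}]'
python3 -m creep '[{"offset":[0.0001,0.001,0],"angular":[0,0,0],"fingers":1},{"offset":[0,0,0],"angular":[0,0,0],"fingers":1}]'
python3 -m creep '[{"offset":[0.0001,0.001,0],"angular":[0,0,0],"fingers":1},{"offset":[0,0,0],"angular":[0,0,0],"fingers":1}]'
```

```text
time: 29.55
tool_pos: [0.5625, -0.1884, 0.0342]
orientation: [-0.0, 0.064, 0.998, 0.0]
ft_force: [0.0, -0.6, 0.8]
finger_gap: -0.0
time: 29.72
tool_pos: [0.5624, -0.188, 0.0342]
orientation: [-0.0, 0.064, 0.998, -0.0]
ft_force: [-0.3, -1.2, -0.1]
finger_gap: -0.0003
time: 29.88
tool_pos: [0.5624, -0.1875, 0.0342]
orientation: [-0.0, 0.064, 0.998, -0.0]
ft_force: [-1.1, -2.9, -0.7]
finger_gap: 0.0004
time: 30.05
tool_pos: [0.5623, -0.1869, 0.0342]
orientation: [-0.0, 0.064, 0.998, -0.001]
ft_force: [-1.1, -4.4, 0.4]
finger_gap: -0.0
```

```bash
python3 -m creep '[{"offset":[0.0001,0.0007,0],"angular":[0,0,0],"fingers":1},{"offset":[0,0,0],"angular":[0,0,0],"fingers":1}]'
python3 -m creep '[{"offset":[0.0001,0.0007,0],"angular":[0,0,0],"fingers":1},{"offset":[0,0,0],"angular":[0,0,0],"fingers":1}]'
python3 - <<'E'
from h import *
p,d=ctrl.read_camera('top');cv2.imwrite('pics/t17.png',cv2.resize(p[200:275,225:375],None,fx=5.3,fy=5.3,interpolation=cv2.INTER_CUBIC))
E
```

```text
time: 30.22
tool_pos: [0.5624, -0.1864, 0.0342]
orientation: [-0.0, 0.064, 0.998, -0.001]
ft_force: [-1.7, -5.5, -1.9]
finger_gap: 0.0
time: 30.38
tool_pos: [0.5624, -0.1861, 0.0343]
orientation: [-0.0, 0.064, 0.998, -0.001]
ft_force: [-1.1, -6.1, -0.4]
finger_gap: 0.0
```

View pics/t17.png

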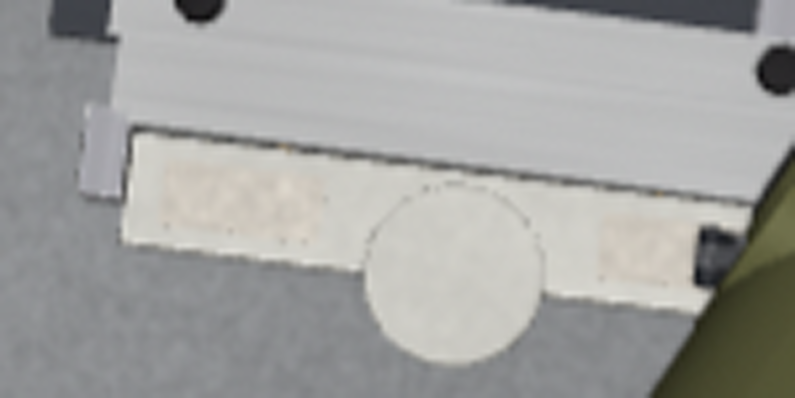

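```bash
python3 -m creep '[{"offset":[-0.001,-0.010,0],"angular":[0,0,0],"fingers":1},{"offset":[-0.001,-0.004,0.03],"angular":[0,0,0],"fingers":1},{"offset":[-0.005,0.015,0.03],"angular":[0,0,0],"fingers":1},{"offset":[-0.005,0.036,0],"angular":[0,0,0],"fingers":1},{"offset":[-0.005,0.036,0],"angular":[0,0,0],"fingers":1},{"offset":[-0.005,0.036,0],"angular":[0,0,0],"fingers":1},{"offset":[-0.004,0.036,0],"angular":[0,0,0],"fingers":1},{"offset":[-0.004,0.036,0],"angular":[0,0,0],"fingers":1},{"offset":[0,0.030,0],"angular":[0,0,0],"fingers":1},{"offset":[0,0.018,0],"angular":[0,0,0],"fingers":1},{"offset":[0,0,-0.01],"angular":[0,0,0],"fingers":1},{"offset":[0,0,0],"angular":[0,0,0],"fingers":1}]'
python3 -m creep '[{"offset":[0,0,-0.025],"angular":[0,0,0],"fingers":1},{"offset":[0.005,0,-0.025],"angular":[0,0,0],"fingers":1},{"offset":[0.010,0,0],"angular":[0,0,0],"fingers":1},{"offset":[0,0,0],"angular":[0,0,0],"fingers":1}]'

```

```text
time: 31.43
tool_pos: [0.532, 0.0464, 0.0831]
orientation: [-0.001, 0.062, 0.998, 0.0]
ft_force: [-1.2, -0.4, 0.2]
finger_gap: -0.0002
time: 31.77
tool_pos: [0.549, 0.0426, 0.034]
orientation: [-0.0, 0.065, 0.998, -0.001]
ft_force: [0.5, -0.1, 0.6]
finger_gap: 0.0
```

```bash
python3 -m creep '[{"offset":[0.004,0,0],"angular":[0,0,0],"fingers":1},{"offset":[0.003,0,0],"angular":[0,0,0],"fingers":1},{"offset":[0.002,0,0],"angular":[0,0,0],"fingers":1},{"offset":[0.001,0,0],"angular":[0,0,0],"fingers":1},{"offset":[0.001,0,0],"angular":[0,0,0],"fingers":1},{"offset":[0,0,0],"angular":[0,0,0],"fingers":1}]'
python3 -m creep '[{"offset":[0.001,0,0],"angular":[0,0,0],"fingers":1},{"offset":[0,0,0],"angular":[0,0,0],"fingers":1}]'
python3 -m creep '[{"offset":[0.001,0,0],"angular":[0,0,0],"fingers":1},{"offset":[0,0,0],"angular":[0,0,0],"fingers":1}]'
python3 -m creep '[{"offset":[0.0007,0,0],"angular":[0,0,0],"fingers":1},{"offset":[0,0,0],"angular":[0,0,0],"fingers":1}]'

```

```text
time: 32.27
tool_pos: [0.5593, 0.0445, 0.0348]
orientation: [0.0, 0.064, 0.998, 0.0]
ft_force: [-0.2, 0.8, 0.2]
finger_gap: 0.0001
time: 32.43
tool_pos: [0.56, 0.0445, 0.0344]
orientation: [0.0, 0.064, 0.998, 0.0]
ft_force: [0.9, 1.0, 0.3]
finger_gap: -0.0002
time: 32.6
tool_pos: [0.5608, 0.0445, 0.0343]
orientation: [-0.0, 0.064, 0.998, 0.0]
ft_force: [-1.1, 0.7, 0.9]
finger_gap: 0.0
time: 32.77
tool_pos: [0.5613, 0.0444, 0.0342]
orientation: [-0.0, 0.064, 0.998, 0.0]
ft_force: [-1.6, 1.1, 0.3]
finger_gap: 0.0
```

```bash
python3 -m creep '[{"offset":[0.0007,0,0],"angular":[0,0,0],"fingers":1},{"offset":[0,0,0],"angular":[0,0,0],"fingers":1}]'
python3 -m creep '[{"offset":[0.0007,0,0],"angular":[0,0,0],"fingers":1},{"offset":[0,0,0],"angular":[0,0,0],"fingers":1}]'
python3 -m creep '[{"offset":[0.0007,0,0],"angular":[0,0,0],"fingers":1},{"offset":[0,0,0],"angular":[0,0,0],"fingers":1}]'

```

```text
time: 32.93
tool_pos: [0.5623, 0.0444, 0.0342]
orientation: [-0.0, 0.064, 0.998, 0.0]
ft_force: [-1.9, 1.3, 1.7]
finger_gap: 0.0001
time: 33.1
tool_pos: [0.5627, 0.0444, 0.0342]
orientation: [-0.001, 0.064, 0.998, 0.0]
ft_force: [-2.0, -0.6, 1.6]
finger_gap: 0.0002
time: 33.27
tool_pos: [0.5632, 0.0443, 0.0342]
orientation: [-0.001, 0.064, 0.998, 0.0]
ft_force: [-3.7, 1.1, 2.7]
finger_gap: -0.0
```

```bash
python3 -m creep '[{"offset":[0.0007,0,0],"angular":[0,0,0],"fingers":1},{"offset":[0,0,0],"angular":[0,0,0],"fingers":1}]'
python3 -m creep '[{"offset":[0.0005,0,0],"angular":[0,0,0],"fingers":1},{"offset":[0,0,0],"angular":[0,0,0],"fingers":1}]'

```

```text
time: 33.43
tool_pos: [0.5638, 0.0441, 0.0341]
orientation: [-0.001, 0.064, 0.998, -0.0]
ft_force: [-5.4, -0.4, 2.8]
finger_gap: -0.0002
time: 33.6
tool_pos: [0.564, 0.044, 0.0341]
orientation: [-0.001, 0.064, 0.998, -0.0]
ft_force: [-6.5, 0.1, 3.0]
finger_gap: -0.0
```

```bash
python3 -m creep '[{"offset":[-0.015,0,0],"angular":[0,0,0],"fingers":1},{"offset":[-0.01,0,0.01],"angular":[0,0,0],"fingers":1},{"offset":[-0.010,0,0.04],"angular":[0,0,0],"fingers":1},{"offset":[-0.002,-0.036,0.01],"angular":[0,0,0],"fingers":1},{"offset":[0,-0.036,0],"angular":[0,0,0],"fingers":1},{"offset":[0,-0.036,0],"angular":[0,0,0],"fingers":1},{"offset":[0,-0.035,0],"angular":[0,0,0],"fingers":1},{"offset":[0,0,-0.030],"angular":[0,0,0],"fingers":1},{"offset":[0,0,-0.030],"angular":[0,0,0],"fingers":1},{"offset":[0.008,0,0],"angular":[0,0,0],"fingers":1},{"offset":[0.004,0,0],"angular":[0,0,0],"fingers":1},{"offset":[0.001,0,0],"angular":[0,0,0],"fingers":1}]'
python3 -m creep '[{"offset":[0.001,0,0],"angular":[0,0,0],"fingers":1},{"offset":[0,0,0],"angular":[0,0,0],"fingers":1}]'
python3 -m creep '[{"offset":[0.001,0,0],"angular":[0,0,0],"fingers":1},{"offset":[0,0,0],"angular":[0,0,0],"fingers":1}]'
python3 -m creep '[{"offset":[0.001,0,0],"angular":[0,0,0],"fingers":1},{"offset":[0,0,0],"angular":[0,0,0],"fingers":1}]'
```

```text
time: 34.6
tool_pos: [0.5437, -0.0986, 0.0358]
orientation: [0.002, 0.063, 0.998, -0.0]
ft_force: [0.8, 0.6, 0.6]
finger_gap: 0.0004
time: 34.77
tool_pos: [0.5437, -0.0984, 0.0359]
orientation: [0.002, 0.063, 0.998, 0.0]
ft_force: [-0.3, -0.2, -0.6]
finger_gap: -0.0001
time: 34.93
tool_pos: [0.5437, -0.0983, 0.0352]
orientation: [0.001, 0.063, 0.998, 0.0]
ft_force: [0.7, 0.1, 0.2]
finger_gap: -0.0001
time: 35.1
tool_pos: [0.5442, -0.0984, 0.0346]
orientation: [0.0, 0.064, 0.998, 0.0]
ft_force: [-0.3, -0.2, 0.8]
finger_gap: 0.0001
```

```bash
python3 -m creep '[{"offset":[0.001,0,0],"angular":[0,0,0],"fingers":1},{"offset":[0,0,0],"angular":[0,0,0],"fingers":1}]'
python3 -m creep '[{"offset":[0.0007,0,0],"angular":[0,0,0],"fingers":1},{"offset":[0,0,0],"angular":[0,0,0],"fingers":1}]'
python3 -m creep '[{"offset":[0.0007,0,0],"angular":[0,0,0],"fingers":1},{"offset":[0,0,0],"angular":[0,0,0],"fingers":1}]'
python3 -m creep '[{"offset":[0.0007,0,0],"angular":[0,0,0],"fingers":1},{"offset":[0,0,0],"angular":[0,0,0],"fingers":1}]'
```

```text
time: 35.27
tool_pos: [0.5444, -0.0985, 0.0342]
orientation: [-0.001, 0.064, 0.998, 0.0]
ft_force: [-2.2, 0.2, 0.6]
finger_gap: 0.0001
time: 35.43
tool_pos: [0.5447, -0.0986, 0.034]
orientation: [-0.001, 0.064, 0.998, 0.0]
ft_force: [-4.3, 1.1, 2.5]
finger_gap: -0.0001
time: 35.6
tool_pos: [0.5452, -0.0987, 0.034]
orientation: [-0.001, 0.064, 0.998, 0.0]
ft_force: [-5.6, 0.3, 3.2]
finger_gap: -0.0001
time: 35.77
tool_pos: [0.5456, -0.0987, 0.034]
orientation: [-0.002, 0.064, 0.998, 0.0]
ft_force: [-5.7, 0.3, 5.2]
finger_gap: 0.0001
```

```bash
python3 -m creep '[{"offset":[-0.015,0,0],"angular":[0,0,0],"fingers":1},{"offset":[-0.01,0,0.01],"angular":[0,0,0],"fingers":1},{"offset":[0,-0.020,0.036],"angular":[0,0,0],"fingers":1},{"offset":[0,-0.036,0.014],"angular":[0,0,0],"fingers":1},{"offset":[0.010,-0.036,0],"angular":[0,0,0],"fingers":1},{"offset":[0.015,-0.015,0],"angular":[0,0,0],"fingers":1},{"offset":[0.018,0,0],"angular":[0,0,0],"fingers":1},{"offset":[0,0,0],"angular":[0,0,0],"fingers":1},{"offset":[0,0,0],"angular":[0,0,0],"fingers":1}]'
python3 - <<'E'
from h import *
p,d=ctrl.read_camera('top');cv2.imwrite('pics/t18.png',cv2.resize(p[200:275,225:375],None,fx=5.3,fy=5.3,interpolation=cv2.INTER_CUBIC))
p,d=ctrl.read_camera('scene');cv2.imwrite('pics/s18.png',cv2.resize(p[200:320,230:430],None,fx=4,fy=4,interpolation=cv2.INTER_CUBIC))
print(ctrl.read_state()['tool_pos'])
E
```

```text
time: 36.52
tool_pos: [0.566, -0.2057, 0.0941]
orientation: [0.0, 0.063, 0.998, -0.0]
ft_force: [-0.9, -0.3, 0.5]
finger_gap: -0.0001
[ 0.56468597 -0.20520595  0.09397606]
```

View pics/t18.png

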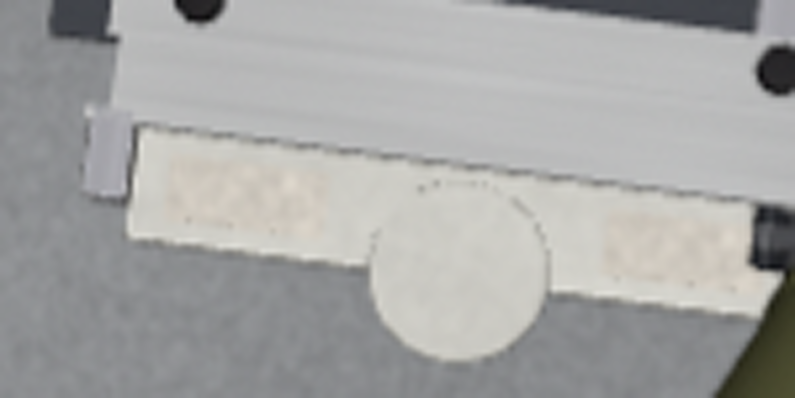

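View pics/s18.png

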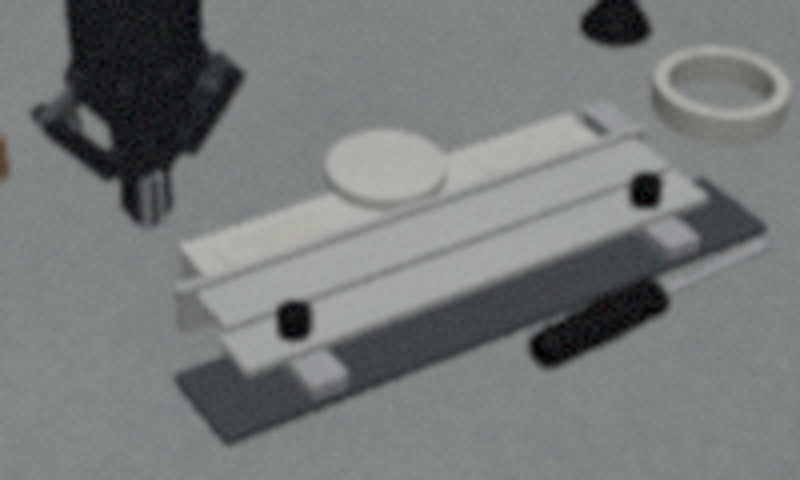

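The strip is flush to the rail: both pins are hidden and the edges meet. A thin dark line shows at the stop (about (133,150) in the crop), roughly 1 mm. I'll give the end one last soft nudge and release it slowly.

```bash
python3 -m creep '[{"offset":[-0.005,0,-0.030],"angular":[0,0,0],"fingers":1},{"offset":[0,0,-0.030],"angular":[0,0,0],"fingers":1},{"offset":[0.0005,0.004,0],"angular":[0,0,0],"fingers":1},{"offset":[0.0005,0.004,0],"angular":[0,0,0],"fingers":1},{"offset":[0.0003,0.003,0],"angular":[0,0,0],"fingers":1},{"offset":[0.0003,0.002,0],"angular":[0,0,0],"fingers":1},{"offset":[0,0,0],"angular":[0,0,0],"fingers":1}]'
python3 -m creep '[{"offset":[0.0002,0.001,0],"angular":[0,0,0],"fingers":1},{"offset":[0,0,0],"angular":[0,0,0],"fingers":1}]'
python3 -m creep '[{"offset":[0.0002,0.001,0],"angular":[0,0,0],"fingers":1},{"offset":[0,0,0],"angular":[0,0,0],"fingers":1}]'
python3 -m creep '[{"offset":[0.0002,0.001,0],"angular":[0,0,0],"fingers":1},{"offset":[0,0,0],"angular":[0,0,0],"fingers":1}]'
```

```text
time: 37.2
tool_pos: [0.5632, -0.1919, 0.0361]
orientation: [0.001, 0.063, 0.998, 0.0]
ft_force: [-0.4, -1.3, 0.3]
finger_gap: 0.0002
time: 37.37
tool_pos: [0.5625, -0.1915, 0.0352]
orientation: [0.001, 0.064, 0.998, 0.0]
ft_force: [0.3, 0.4, -0.8]
finger_gap: 0.0005
time: 37.53
tool_pos: [0.5623, -0.1906, 0.0346]
orientation: [0.0, 0.064, 0.998, 0.0]
ft_force: [0.1, 0.2, 0.4]
finger_gap: 0.0002
time: 37.7
tool_pos: [0.5623, -0.1895, 0.0343]
orientation: [-0.0, 0.064, 0.998, 0.0]
ft_force: [0.4, 0.3, -0.3]
finger_gap: 0.0001
```

```bash
python3 -m creep '[{"offset":[0.0001,0.0007,0],"angular":[0,0,0],"fingers":1},{"offset":[0,0,0],"angular":[0,0,0],"fingers":1}]'
python3 -m creep '[{"offset":[0.0001,0.0007,0],"angular":[0,0,0],"fingers":1},{"offset":[0,0,0],"angular":[0,0,0],"fingers":1}]'
python3 -m creep '[{"offset":[0.0001,0.0007,0],"angular":[0,0,0],"fingers":1},{"offset":[0,0,0],"angular":[0,0,0],"fingers":1}]'
python3 -m creep '[{"offset":[0.0001,0.0007,0],"angular":[0,0,0],"fingers":1},{"offset":[0,0,0],"angular":[0,0,0],"fingers":1}]'
```

```text
time: 37.87
tool_pos: [0.5624, -0.1888, 0.0343]
orientation: [-0.0, 0.064, 0.998, 0.0]
ft_force: [-0.5, -0.4, -0.2]
finger_gap: -0.0
time: 38.03
tool_pos: [0.5625, -0.1883, 0.0343]
orientation: [-0.0, 0.064, 0.998, -0.0]
ft_force: [-0.7, 0.1, 0.7]
finger_gap: 0.0002
time: 38.2
tool_pos: [0.5624, -0.188, 0.0343]
orientation: [-0.0, 0.064, 0.998, -0.0]
ft_force: [-0.5, -1.1, 0.1]
finger_gap: -0.0001
time: 38.37
tool_pos: [0.5624, -0.1876, 0.0343]
orientation: [-0.0, 0.064, 0.998, -0.0]
ft_force: [-0.2, -3.0, -0.8]
finger_gap: 0.0001
```

```bash
python3 -m creep '[{"offset":[0.0001,0.0007,0],"angular":[0,0,0],"fingers":1},{"offset":[0,0,0],"angular":[0,0,0],"fingers":1}]'
python3 -m creep '[{"offset":[0,-0.0005,0],"angular":[0,0,0],"fingers":1},{"offset":[0,-0.0005,0],"angular":[0,0,0],"fingers":1},{"offset":[0,-0.0005,0],"angular":[0,0,0],"fingers":1},{"offset":[0,-0.0005,0],"angular":[0,0,0],"fingers":1},{"offset":[0,-0.0007,0],"angular":[0,0,0],"fingers":1},{"offset":[0,-0.001,0],"angular":[0,0,0],"fingers":1},{"offset":[0,-0.003,0],"angular":[0,0,0],"fingers":1},{"offset":[0,-0.008,0],"angular":[0,0,0],"fingers":1},{"offset":[0,-0.01,0.02],"angular":[0,0,0],"fingers":1},{"offset":[0,-0.02,0.035],"angular":[0,0,0],"fingers":1},{"offset":[0,-0.025,0.03],"angular":[0,0,0],"fingers":1},{"offset":[0,0,0],"angular":[0,0,0],"fingers":1}]'
python3 - <<'E'
from h import *
p,d=ctrl.read_camera('top');cv2.imwrite('pics/t19.png',cv2.resize(p[200:275,225:375],None,fx=5.3,fy=5.3,interpolation=cv2.INTER_CUBIC))
cv2.imwrite('pics/t19f.png',p)
print(ctrl.read_state()['tool_pos'])
f=lambda L:[(225+(x-2.2)/5.3,200+(y-2.2)/5.3) for x,y in L]
im=cv2.imread('pics/t19.png'); g=cv2.cvtColor(cv2.GaussianBlur(im,(5,5),0),cv2.COLOR_BGR2GRAY).astype(float)
def edge(xs,y0,sl,half):
    o=[]
    for x in xs:
        yc=int(y0+sl*x); c=-np.gradient(g[yc-half:yc+half,x]); o.append((x,yc-half+int(np.argmax(c))))
    return np.array(o,float)
fr=edge([*range(140,365,5),*range(560,740,5)],222,.125,14); rl=edge(range(145,760,5),109,.1204,12)
for n,e,z in(('front',fr,.025),('rail',rl,.037)):
    W=ray('top',f(e),z)[:,:2]; l=cv2.fitLine(W.astype(np.float32),cv2.DIST_HUBER,0,.001,.001).ravel()
    v=l[:2]*np.sign(l[1]); x=lambda y:l[2]+(y-l[3])*v[0]/v[1]
    print(n,np.degrees(np.arctan2(-v[0],v[1])),x(.05),x(-.03),x(-.12))
E
```

```text
time: 38.53
tool_pos: [0.5625, -0.1871, 0.0343]
orientation: [-0.0, 0.064, 0.998, -0.001]
ft_force: [-1.4, -4.6, -0.9]
finger_gap: 0.0003
time: 39.53
tool_pos: [0.5646, -0.2647, 0.1265]
orientation: [0.005, 0.067, 0.998, -0.004]
ft_force: [0.2, -2.0, 1.2]
finger_gap: 0.0001
[ 0.56390145 -0.26143502  0.12356356]
front -7.5009723 0.57440937 0.5638758 0.5520255
rail -7.4724765 0.6255737 0.61508054 0.60327584
```

View pics/t19.png

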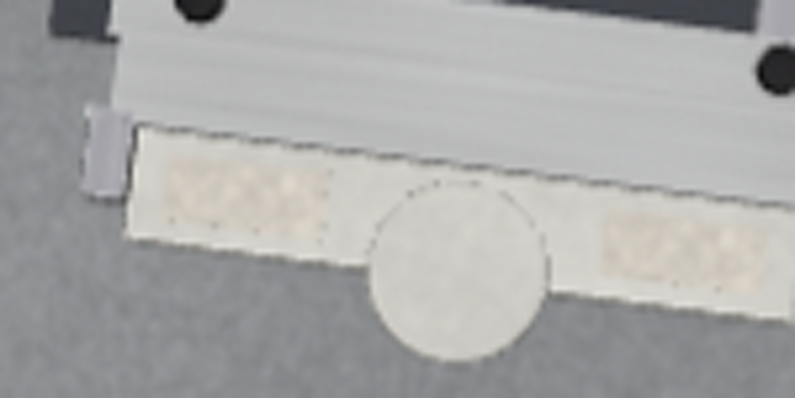

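View pics/t19f.png

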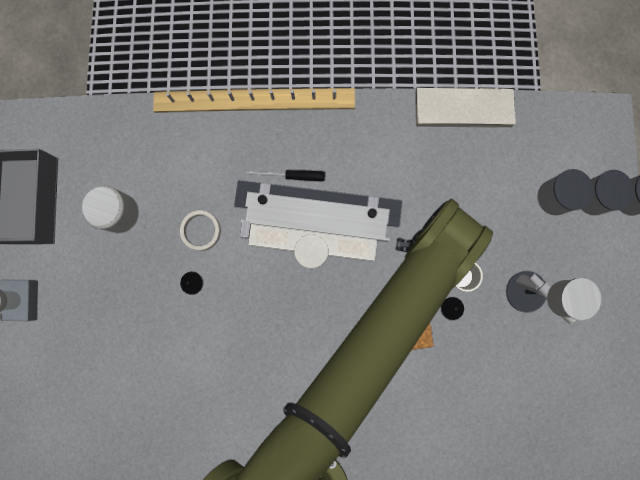

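```bash
python3 - <<'E'
from h import *
f=lambda L:[(225+(x-2.2)/5.3,200+(y-2.2)/5.3) for x,y in L]
for nm in('t16','t17','t18','t19'):
    im=cv2.imread(f'pics/{nm}.png'); g=cv2.cvtColor(cv2.GaussianBlur(im,(7,7),0),cv2.COLOR_BGR2GRAY).astype(float)
    def edge(xs,y0,sl,half):
        o=[]
        for x in xs:
            yc=int(y0+sl*x); c=np.clip(-np.gradient(g[yc-half:yc+half,x]),0,None)**2; o.append((x,yc-half+(c*np.arange(2*half)).sum()/c.sum()))
        return np.array(o,float)
    fr=edge([*range(145,355,3),*range(565,690,3)],222,.125,14)
    W=ray('top',f(fr),.025)[:,:2]; l=cv2.fitLine(W.astype(np.float32),cv2.DIST_HUBER,0,.001,.001).ravel(); v=l[:2]*np.sign(l[1]); x=lambda y:l[2]+(y-l[3])*v[0]/v[1]
    # left end edge & stop edge along rows
    e=[];s=[]
    for y in range(150,190,3):
        c=np.gradient(g[y,115:150]); e.append(115+np.argmax(c)); s.append(115+np.argmin(c))
    print(nm,'yaw',np.degrees(np.arctan2(-v[0],v[1])).round(3),'x',[round(x(t)*1000,2) for t in(.055,-.115)],'end-stop px',np.mean(np.array(e)-s),np.mean(e),np.mean(s))
E
```

```text
t16 yaw -7.21 x [np.float32(573.06), np.float32(551.55)] end-stop px 11.5 139.5 128.0
t17 yaw -7.246 x [np.float32(572.82), np.float32(551.21)] end-stop px 7.071428571428571 129.57142857142858 122.5
t18 yaw -7.502 x [np.float32(575.02), np.float32(552.63)] end-stop px 7.357142857142857 134.35714285714286 127.0
t19 yaw -7.512 x [np.float32(574.91), np.float32(552.49)] end-stop px 7.071428571428571 132.92857142857142 125.85714285714286
```

```bash
python3 -m creep '[{"offset":[0,0,0.03],"angular":[0,0,0],"fingers":1},{"offset":[0,0,0.03],"angular":[0,0,0],"fingers":1},{"offset":[0,0,0],"angular":[0,0,0],"fingers":1},{"offset":[0,0,0],"angular":[0,0,0],"fingers":1}]'; python3 -c "
from workcell import ctrl
print(ctrl.job_done())"
```

```text
time: 39.92
tool_pos: [0.5637, -0.2558, 0.1803]
orientation: [0.001, 0.063, 0.998, 0.0]
ft_force: [-1.0, 0.8, -1.5]
finger_gap: 0.0
the job is handed in; nothing more can be done
None
```

I handed the job in at about 40 s, with the strip lying along the rail and its left end home against the stop. With the shut fingers I pushed it to the rail by turns, about 75–85 mm either side of the pull. I then slid it to the stop from its right end.

**Last checks**
- **Rail:** the strip and rail are parallel to about 0.03° in the last picture, with both pins hidden. On the final presses the rail was felt at 5–7 N, against the 15 N bruise limit. I didn't read the pin values themselves. Flush is judged from the picture, the matching contact positions and the force.
- **Stop:** the gap in the picture matches the one seen with the strip firmly pressed home, and the force rose where expected. The stop looked about 0.5 mm short of its rest position, so the strip is still lightly preloaded against it.
- **Pull and surroundings:** I kept clear of the pull by lifting over it or staying well to either side. The other things look unmoved in the last full picture, though the arm hid part of the cup and the sanding block.

**What went wrong on the way:** the strip drifted off the rail while sliding. About halfway it was a few millimetres off and turned about 1°, so I pressed both sides flush again before going on. It drifted another 1–2 mm just before the stop, so I pressed both sides again, then gave the end one soft final nudge. That nudge moved the front edge by only about 0.1 mm.

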